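# Load the colour-sample drying rail

### The arm

A 6-joint arm with a two-finger parallel gripper is mounted at the origin on the work surface. World frame = base frame: x ahead of the robot, y to its left, z up, the work surface at z = 0. Lengths are in mm, angles in rad, forces in N, time in s.
With the tool pointing down it reaches from about 275 to 825 mm from the base axis. Payload 5.2 kg.
Tool frame: the origin (TCP) lies at the very end of the fingers, on their centre line; the grasp point (between the pads) lies 19 mm behind it; z points along the fingers, y is the direction in which the jaws open and shut (so a half turn about z gives the same grasp; the last joint's range is limited). The gripper opens to 93 mm and grips with 3 to 60 N. Pads are 15 mm wide; open, the fingers measure 128 mm over their backs; the gripper's body (75 mm by 188 mm) begins 65 mm behind the grasp point.
Start: joints at [-1.482, 0.259, 1.535, -0, 1.348, -0.203], TCP at [158.243, -526.749, 218.653] pointing down, gripper open.
Joint ranges: [-3.14, 3.14], [-0.91, 2.08], [0.19, 2.58], [-1.22, 4.36], [0.22, 2.71], [-3.12, 3.12]. Speed limits (rad/s): [2.57, 2.57, 3.14, 3.14, 3.14, 3.14].

### API

Orientations are given as [roll, pitch, yaw] about the fixed x, y, z axes, in that order (R = Rz(yaw) Ry(pitch) Rx(roll)).
In Python, from bench import robot gives the robot as it stands. The module is installed in compiled form; this text tells all that it offers. Calls block until the motion is done:
- robot.move_ptp(position, orientation): joint-space move of the TCP to a pose.
- robot.move_linear(position, ori=None, speed=150, f_stop=None): straight line of the TCP; ori=None keeps the orientation; speed is the mean speed in mm/s. With f_stop (N) it stops when the force on the tool has changed by that much, and returns True; else False.
- robot.move_j(angles): joint-space move.
- robot.move_gripper(opening): opening from 0.0 (shut) to 1.0 (fully open); the grip force is fixed at half the most; returns when the fingers have stopped.
- robot.sleep(seconds).
- robot.inverse_kinematics(position, orientation): joint angles nearest the present ones, or None.
- robot.get_image(name): name is "side" or "top"; returns a dict with "img" (384x512x3 uint8, blue, green, red), "fovy" (degrees; the focal length in pixels is half the picture's height over the tangent of half this angle, whatever the lens; pixels are square), "cx", "cy" (the principal point, pixels), "eye" and "orientation" of the camera in the world. Camera axes: x right, y down, z forward; pixel columns grow to the right and rows downward; lengths in mm; the calibration is good to about 2 mm. A picture is of the moment at which its call begins. There is no depth.
A pose or a line that the arm cannot do raises robot.MotionError and nothing moves.
- robot.hand_in(): hands the job in, once; it reports no verdict.
Readings, each from a call of its own:
- robot.current_t(): time.
- robot.current_qpos(): joint angles.
- robot.current_joint_vel(): joint speeds.
- robot.current_joint_efforts(): joint torques, N m.
- robot.current_tcp_pos(): TCP position.
- robot.current_eef_rot(): TCP orientation.
- robot.current_contact_force(): force on the tool from outside, world axes, zero at the start.
- robot.current_ft_torque(): the same for the moment, N m.
- robot.current_gripper_width(): opening from 0.0 (shut) to 1.0 (fully open).
Only numpy, scipy, OpenCV 4.12 (cv2) and the standard library are available. Lean on these libraries where they do the work, as an engineer would, in place of code of your own. Each camera call takes 0.05 s, during which the arm holds its last target.

### The job

Load the drying rail: turn the brass tab aside, lift the wooden end plate out of the rail's open end and stand it upright on the brown card. Then run every colour-sample hanger on the table into the open end, with its head in the track, and slide it along until the whole hanger is past the red line, and finally put the end plate back, fully down in its frame, and turn the tab back over it so the hangers cannot roll out. Leave the dye bottles and other things on the table where they stand.

Things in the scene. Friction and masses are not known exactly. Their poses are not given: they have to be found in the camera images.
- rail: Fixed drying rail: aluminium track 44 wide (x), 24 high, on two grey posts at its +x side. Origin on the table below the centre of its open end; +y points out of that end, z up. The track runs from y = 0 to the stop's inner face at y = -215. Roof top 100 above the table. Closed but for a slot 16 wide along the middle of its underside. A red line runs round it at y = -43.5
- rail_mouth (a point): Centre of the track's open end at lip-top height: rail frame (0, 0, 80), the rail's axes. Inside, the track is 36 wide and 16 high; beside the slot are two lips, 4 thick, top faces 80 above the table, on which a hanger's head rests
- plate_seat (a point): Where plate_mid is when the plate is fully down in the grey end frame: rail frame (0, 10.5, 117.5), the rail's axes; fixed. The frame (y = 0 to 25) is open at the top with flared edges to 107 above the table: guide walls at |x| = 30.5, keepers at y = 21 to 25 with a 36 gap between them, sills level with the lips and the same slot. Plate play 2.5 each way in x and y
- tab (a joint): Brass swing tab on the rail's roof, pivot upright at rail x = 20, y = -30, top 110 above the table. 0 = pointing to rail +y, over the end plate's +x shoulder, which it holds down; grows as it swings to the +x side, to 1.7 rad; clear of the plate from 0.75. 12 wide, 4 thick, tip 44 from the pivot, 2 above the shoulder. Light friction (0.03 N m), stays where it is left
- tab_knob (a point): Black upright round knob on the tab, diameter 12, from 107 to 140 above the table, 34 from the pivot; this point is on its axis, 124 above the table
- plate_mid (a point): Wooden end plate, 90 g, in the end frame at the start: lower part 56 (x) by 16 (y) by 21 high; on it an ear for gripping, x = -24 to -2, 16 (y), from 21 to 75 above the underside. This point: middle of the lower part in x, y, 37.5 above the underside (ear's centre: 13 to -x, 10.5 up). Axes as the rail's when seated. Stands by itself on the table
- pad_centre (a point): Middle of the square of brown card, 130 by 130 by 1, flat on the table, where the end plate waits; at the table's height
- yellow_mid (a point): C-shaped hanger with a yellow block, about 150 g, standing on the table at the start; may be absent. Point: on the stem's axis (balanced), 62 above the underside. Base x = -60 to 34, |y| < 20; block up to 26; stem 6 (x) by 24, 26 to 46; head 27 (x) by 48 (y), 46 to 52, small wheels 33 over all (no contact). Hanging on the lips with its axes along the rail's, this point is 96 above the table
- yellow_ear (a point): Centre of the yellow hanger's black grip ear, 44 above yellow_mid: 16 (x) by 14 (y), 36 high (88 to 124 above the underside). An arm 14 wide, 80 to 88, runs from under it to -x and joins the front post (x = -60 to -48, 14 wide), which goes down to the base; on the rail this arm passes above the roof and the post down the rail's -x side. Absent with its hanger
- blue_mid (a point): C-shaped hanger with a blue block, about 150 g, standing on the table at the start; may be absent. Point: on the stem's axis (balanced), 62 above the underside. Base x = -60 to 34, |y| < 20; block up to 26; stem 6 (x) by 24, 26 to 46; head 27 (x) by 48 (y), 46 to 52, small wheels 33 over all (no contact). Hanging on the lips with its axes along the rail's, this point is 96 above the table
- blue_ear (a point): Centre of the blue hanger's black grip ear, 44 above blue_mid: 16 (x) by 14 (y), 36 high (88 to 124 above the underside). An arm 14 wide, 80 to 88, runs from under it to -x and joins the front post (x = -60 to -48, 14 wide), which goes down to the base; on the rail this arm passes above the roof and the post down the rail's -x side. Absent with its hanger
- magenta_mid (a point): C-shaped hanger with a magenta block, about 150 g, standing on the table at the start; may be absent. Point: on the stem's axis (balanced), 62 above the underside. Base x = -60 to 34, |y| < 20; block up to 26; stem 6 (x) by 24, 26 to 46; head 27 (x) by 48 (y), 46 to 52, small wheels 33 over all (no contact). Hanging on the lips with its axes along the rail's, this point is 96 above the table
- magenta_ear (a point): Centre of the magenta hanger's black grip ear, 44 above magenta_mid: 16 (x) by 14 (y), 36 high (88 to 124 above the underside). An arm 14 wide, 80 to 88, runs from under it to -x and joins the front post (x = -60 to -48, 14 wide), which goes down to the base; on the rail this arm passes above the roof and the post down the rail's -x side. Absent with its hanger
- dye_blue: Bystander: blue squeeze bottle of dye, 50 wide, 132 tall; origin at the middle of its underside
- dye_yellow: Bystander: yellow squeeze bottle of dye, 50 wide, 132 tall; origin at the middle of its underside
- dye_red: Bystander: red squeeze bottle of dye, 50 wide, 132 tall; origin at the middle of its underside
- bowl: Bystander: blue plastic bowl, 110 wide, 55 tall; origin at the middle of its underside
- cup: Bystander: white cup, 72 wide, 85 tall; origin at the middle of its underside
- jar: Bystander: glass jar, 60 wide, 80 tall; origin at the middle of its underside
Mind the look-alikes: they are no part of the job. Leave any orange look-alike of the part that bears magenta_mid alone.

How it is judged:
By the outcome, as a careful person would: the job done as asked, in the order asked, and still so for the second after the job is handed in, with the robot touching nothing.
Of yellow, blue, magenta only 2 to 3 are there at a start; the rules pass over those that are not, and their reading is None.
At some moment in a run one of yellow, blue, magenta may be knocked a few centimetres aside while the robot is not near it.
It also fails if it takes over 200 s, if anything falls off the work surface, if the arm or the gripper's body presses on something with over 40 N, if the wrist force passes 120 N, or if a joint passes its speed limit or range.

## Working session

There is one attempt and no reset: what is moved stays moved. The work goes in short steps, each a Python script; the robot and the scene stay as the last script left them, time stands still between calls to the robot, and variables do not carry over. Pictures are saved under pics/ and viewed, and the job is handed in when it is done.

```bash
mkdir -p pics
python3 - <<'E'
from bench import robot
import cv2
for n in("side","top"):
    d=robot.get_image(n); cv2.imwrite(f"pics/{n}0.png",d["img"]); print(n,d["fovy"],d["cx"],d["cy"],d["eye"],d["orientation"])
print(robot.current_t(),robot.current_tcp_pos(),robot.current_eef_rot(),robot.current_gripper_width())
E
```

```text
side 46.22108115705372 246.05620035202037 195.31548351481484 [ 349.75867421 1152.85182126  762.23424754] [-2.10252304  0.02415454 -3.04519194]
top 46.70171096865322 262.2094388471807 186.37773558655218 [ 333.77991305   10.6520441  1494.35845266] [-3.04184998e+00  2.25733307e-03 -1.59850823e+00]
0.1 [ 158.19278569 -526.27899522  217.92030696] [-3.14005315e+00 -3.57870608e-04  2.91751884e-01] 0.9970000692152153
```

View pics/side0.png

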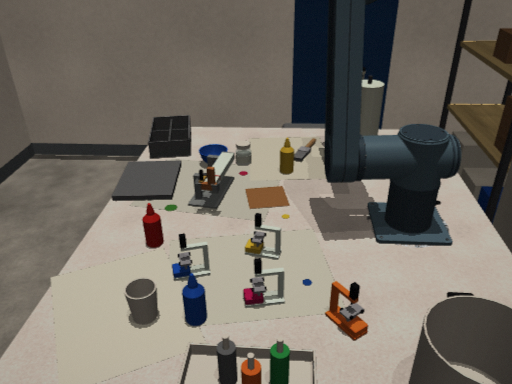

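View pics/top0.png

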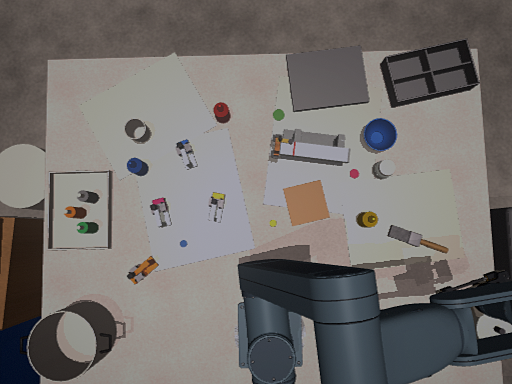

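```bash
cat > h.py <<'E'
import numpy as np, cv2
from scipy.spatial.transform import Rotation as Ro
class Cam:
    def __init__(s,d):
        s.img=d["img"]; h=s.img.shape[0]; s.f=h/2/np.tan(np.radians(d["fovy"])/2)
        s.cx,s.cy=d["cx"],d["cy"]; s.eye=np.array(d["eye"],float); s.R=Ro.from_euler("xyz",d["orientation"]).as_matrix()
    def ray(s,u,v):
        r=s.R@np.array([(u-s.cx)/s.f,(v-s.cy)/s.f,1]); return r/np.linalg.norm(r)
    def onz(s,u,v,z):
        r=s.ray(u,v); return s.eye+r*(z-s.eye[2])/r[2]
    def px(s,p):
        c=s.R.T@(np.asarray(p,float)-s.eye); return np.array([s.cx+s.f*c[0]/c[2],s.cy+s.f*c[1]/c[2]])
def tri(c1,p1,c2,p2):
    A=0;b=0
    for c,p in((c1,p1),(c2,p2)):
        r=c.ray(*p);M=np.eye(3)-np.outer(r,r);A=A+M;b=b+M@c.eye
    x=np.linalg.solve(A,b)
    return x,[np.linalg.norm((np.eye(3)-np.outer(c.ray(*p),c.ray(*p)))@(x-c.eye)) for c,p in((c1,p1),(c2,p2))]
def crop(img,x0,y0,x1,y1,k,fn):
    c=img[y0:y1,x0:x1].astype(float); c=np.clip(255*(c/255)**0.7,0,255).astype(np.uint8)
    c=cv2.resize(c,None,fx=k,fy=k,interpolation=cv2.INTER_CUBIC)
    s=10
    for x in range((x0//s+1)*s,x1,s): cv2.putText(c,str(x),((x-x0)*k-8,8),0,.3,(0,255,0),1);cv2.line(c,((x-x0)*k,10),((x-x0)*k,14),(0,255,0),1)
    for y in range((y0//s+1)*s,y1,s): cv2.putText(c,str(y),(0,(y-y0)*k+3),0,.3,(0,255,0),1)
    cv2.imwrite(fn,c)
E
python3 - <<'E'
from h import *; from bench import robot
t=Cam(robot.get_image("top")); s=Cam(robot.get_image("side"))
crop(t.img,260,115,360,190,8,"pics/t_rail.png")
crop(t.img,140,130,240,240,5,"pics/t_hang.png")
crop(s.img,180,140,260,215,8,"pics/s_rail.png")
crop(s.img,165,205,295,310,6,"pics/s_hang.png")
print(t.f,s.f, t.px([0,0,0]),t.onz(275,147,100),t.onz(307,203,0))
E
```

```text
444.73201238642645 449.90833029756425 [269.32840943 333.37859331] [597.97332059 -34.19811452 100.        ] [ 422.98750272 -139.16081165    0.        ]
```

View pics/t_rail.png

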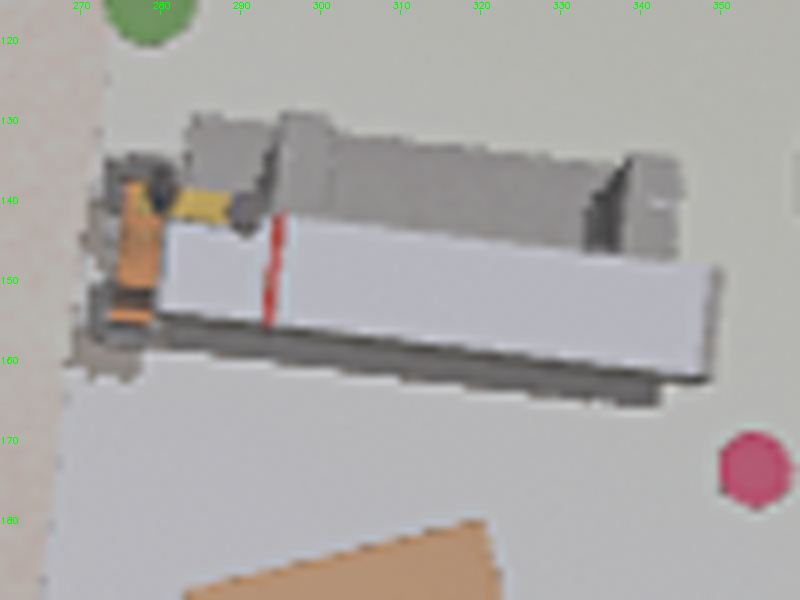

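View pics/s_rail.png

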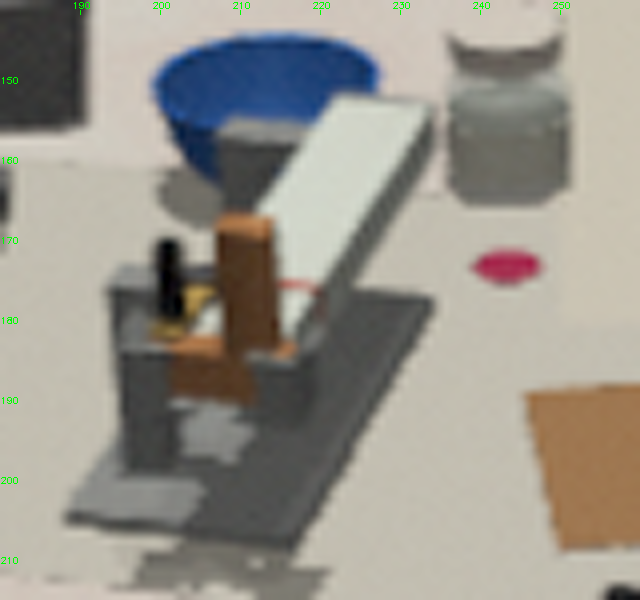

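View pics/t_hang.png

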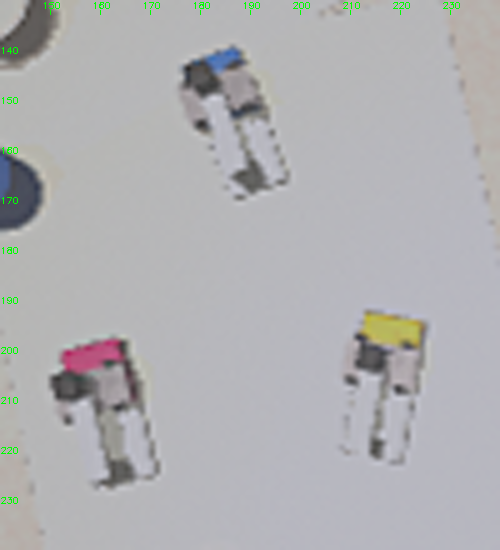

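View pics/s_hang.png

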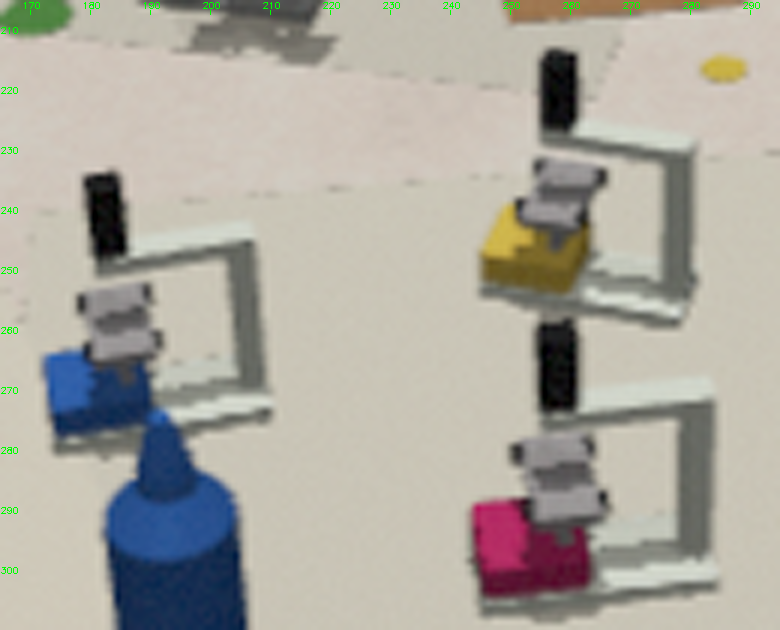

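```bash
cat > rail.py <<'E'
from h import *; from bench import robot
t=Cam(robot.get_image("top")); s=Cam(robot.get_image("side"))
def edge(img,pts,n,half=2.5):
    """pts along rough edge, n normal (px): subpixel strongest gradient"""
    g=cv2.GaussianBlur(img.astype(np.float32),(0,0),0.7); out=[]
    for p in pts:
        k=np.arange(-half,half+.01,.1); q=p+k[:,None]*n
        val=cv2.remap(g,q[:,0].astype(np.float32).reshape(1,-1),q[:,1].astype(np.float32).reshape(1,-1),cv2.INTER_LINEAR).reshape(len(k),-1)
        d=np.abs(np.gradient(val,axis=0)).sum(1); i=d.argmax()
        w=np.exp(-((k-k[i])/.6)**2)*d; out.append(p+(w*k).sum()/w.sum()*n)
    return np.array(out)
def ln(img,a,b,m=40,half=2.0):
    a=np.array(a,float);b=np.array(b,float);d=(b-a)/np.linalg.norm(b-a);n=np.array([-d[1],d[0]])
    P=edge(img,[a+(b-a)*f for f in np.linspace(.05,.95,m)],n,half)
    vx,vy,x,y=cv2.fitLine(P.astype(np.float32),cv2.DIST_HUBER,0,.01,.01).ravel()
    r=(P-[x,y])@[-vy,vx]
    return np.array([x,y]),np.array([vx,vy]),np.median(abs(r))
def wl(c,L,z):
    p,d,r=L; A=c.onz(*(p-15*d),z);B=c.onz(*(p+15*d),z); return A,(B-A)/np.linalg.norm(B-A),r
E
cat > r1.py <<'E'
from rail import *
E={}
E['t-x']=wl(t,ln(t.img,(283,154.5),(345,162)),100)
E['t+x']=wl(t,ln(t.img,(298,142.9),(347,147.6)),100)
E['tend']=wl(t,ln(t.img,(280.3,145),(279.7,152.5),15),100)
E['tred']=wl(t,ln(t.img,(294.6,143.5),(293.6,154),15,1.5),100)
E['s-x']=wl(s,ln(s.img,(221,173),(233.5,154)),100)
E['s+x']=wl(s,ln(s.img,(215,163.5),(220.5,154)),100)
for k,(p,d,r) in E.items(): print(k,p.round(1),'ang',np.degrees(np.arctan2(d[1],d[0])).round(2),'res',round(float(r),2))
E
python3 r1.py
```

```text
t-x [ 566.8 -115.   100. ] ang -98.42 res 0.11
t+x [ 607.7 -139.5  100. ] ang -98.77 res 0.15
tend [545.  -40.4 100. ] ang -11.48 res 0.18
tred [545.5 -83.6 100. ] ang -9.74 res 0.16
s-x [570.1 -85.2 100. ] ang -98.52 res 0.15
s+x [ 609.5 -113.9  100. ] ang -97.75 res 0.08
```

```bash
cat > hang.py <<'E'
from h import *; from bench import robot
# black ear blobs; block blobs
def masks(c):
    hsv=cv2.cvtColor(c.img,cv2.COLOR_BGR2HSV); H,S,V=cv2.split(hsv)
    return H,S,V
def blobs(m,amin,amax=400):
    n,l,st,ce=cv2.connectedComponentsWithStats(m.astype(np.uint8),connectivity=8)
    return [(ce[i].round(2),st[i]) for i in range(1,n) if amin<=st[i][4]<=amax]
if __name__=="__main__":
    t=Cam(robot.get_image("top")); s=Cam(robot.get_image("side"))
    for nm,c,roi in(("top",t,(140,130,240,240)),("side",s,(165,205,295,310))):
        x0,y0,x1,y1=roi;H,S,V=masks(c)
        z=np.zeros_like(V,bool);z[y0:y1,x0:x1]=1
        for k,m in(("black",V<75 if nm=="top" else V<35),("yellow",(H>20)&(H<35)&(S>110)),("blue",(H>105)&(H<125)&(S>110)),("mag",(H>160)&(H<178)&(S>110))):
            for ce,st in blobs(m&z,12): print(nm,k,ce,st)
E
python3 hang.py
python3 - <<'E'
import cv2
a=cv2.imread("pics/top0.png");b=cv2.imread("pics/side0.png")
g=cv2.cvtColor(a,6);print(g[196:212,206:222]);g=cv2.cvtColor(b,6);print(g[212:232,252:266])
E
```

```text
top black [145.03 136.15] [140 130  10  12  75]
top black [179.74 145.38] [177 142   7   7  34]
top black [143.33 168.57] [140 160   8  16  81]
top black [189.7  164.95] [187 162   6   6  20]
top black [213.69 200.69] [211 197   7   7  29]
top black [165.83 205.67] [165 202   3   8  12]
top black [153.82 206.65] [150 204   9   6  40]
top black [163.   224.11] [160 222   6   5  19]
top yellow [217.85 195.59] [212 193  12   6  59]
top blue [183.89 141.44] [181 140   7   4  18]
top blue [140.44 164.56] [140 161   2   9  16]
top mag [158.02 200.78] [152 198  13   7  54]
side black [257.56 219.69] [255 214   6  13  72]
side black [182.26 240.48] [179 234   7  14  69]
side black [257.47 265.58] [255 258   6  16  85]
side yellow [285.07 216.07] [282 214   7   5  28]
side yellow [252.98 247.18] [245 239  18  15 169]
side mag [251.95 296.48] [244 288  19  16 232]
[[160 160 160 163 154 110 110 145 150 147 148 148 147 143 151 151]
 [159 161 160 159 139  41  39  86 148 146 151 149 147 144 141 143]
 [160 161 160 153 150 137  56  86 123 146 142 144 144 136  93  79]
 [160 162 158 145 147 132  46  5
[... 1320 characters left out ...]
5 109  24   1   3   6   2   1  79 142 164 170 180]
 [179 179 136  27   3   3   2   5   1  85 137 142 159 182]
 [180 181 138  26   7   7   5   4   5  85 158 184 180 181]
 [179 182 139  29   4   3   2   4   7  87 160 182 182 182]
 [180 180 138  27   5   6   6   3   5  97 166 185 185 185]
 [181 184 143  32   6   2   4   3  38 141 195 194 192 191]
 [182 185 149  61  34  28  25  23  99 171 194 197 194 196]
 [184 184 152  87  77  78  72  63 114 166 182 183 182 189]
 [184 185 157  97  77  73  70  70  70  67  81  94 108 137]
 [184 184 176 144 116 113 101  95  91  90  77  76  72  65]
 [182 181 177 173 177 177 178 169 160 153 131 118 110  98]
 [186 165 111  98 125 147 163 162 167 178 177 178 180 175]]
```

```bash
cat > h1.py <<'E'
from rail import *
top={'yellow':(213.9,201),'blue':(179.8,145.2),'magenta':(153.5,206.8)}
side={'yellow':(257.5,219.6),'blue':(182.3,240.6),'magenta':(257.5,265.6)}
base={'yellow':((245.5,253.8),(278,259)),'blue':((174.5,280),(209.5,275.2)),'magenta':((245.5,307),(284,303.5))}
for k in top:
    x,r=tri(t,top[k],s,side[k]); print(k,x.round(1),np.round(r,1),'top@106',t.onz(*top[k],106).round(1),'side@106',s.onz(*side[k],106).round(1))
    p,d,q=wl(s,ln(s.img,*base[k]),0); a=np.degrees(np.arctan2(-d[1],-d[0])); print('   base edge',p.round(1),'yaw',a.round(1),'or',(a+180).round(1),round(float(q),2))
E
python3 h1.py
```

```text
yellow [431.2 162.6 102.8] [0.1 0.1] top@106 [431.  162.3 106. ] side@106 [430.7 167.5 106. ]
   base edge [462.7 185.5   0. ] yaw -1.4 or 178.6 0.96
blue [611.1 267.8 102.9] [0.6 0.6] top@106 [611.1 267.3 106. ] side@106 [609.2 272.1 106. ]
   base edge [633.5 302.8   0. ] yaw 22.0 or 202.0 0.96
magenta [417.6 352.  103. ] [0.7 0.7] top@106 [418.1 351.3 106. ] side@106 [416.7 355.6 106. ]
   base edge [435.7 383.2   0. ] yaw 16.3 or 196.3 0.71
```

```bash
cat > h2.py <<'E'
from rail import *
top={'yellow':(213.9,201),'blue':(179.8,145.2),'magenta':(153.5,206.8)}
H=cv2.cvtColor(t.img,cv2.COLOR_BGR2HSV)[:,:,2]
for k,(x0,y0,x1,y1) in {'yellow':(211,214,221,224),'blue':(184,159,196,170),'magenta':(157,217,169,229)}.items():
    sub=H[y0:y1,x0:x1]<95; ys,xs=np.nonzero(sub); p=(xs.mean()+x0,ys.mean()+y0)
    e=t.onz(*top[k],106)
    for z in(40,60):
        q=t.onz(*p,z); d=e-q; print(k,len(xs),np.round(p,1),z,q.round(1),'dist',np.hypot(*d[:2]).round(1),'yaw',np.degrees(np.arctan2(d[1],d[0])).round(1))
crop(s.img,235,205,300,265,10,"pics/s_y.png")
E
python3 h2.py
```

```text
yellow 9 [214.8 218.7] 40 [377.8 167.6  40. ] dist 53.5 yaw -5.7
yellow 9 [214.8 218.7] 60 [377.2 165.4  60. ] dist 53.9 yaw -3.4
blue 28 [189.7 165.3] 40 [555.9 247.4  40. ] dist 58.7 yaw 19.9
blue 28 [189.7 165.3] 60 [552.9 244.1  60. ] dist 62.7 yaw 21.7
magenta 25 [163.2 223.8] 40 [365.7 336.   40. ] dist 54.6 yaw 16.2
magenta 25 [163.2 223.8] 60 [365.2 331.5  60. ] dist 56.5 yaw 20.4
```

View pics/s_y.png

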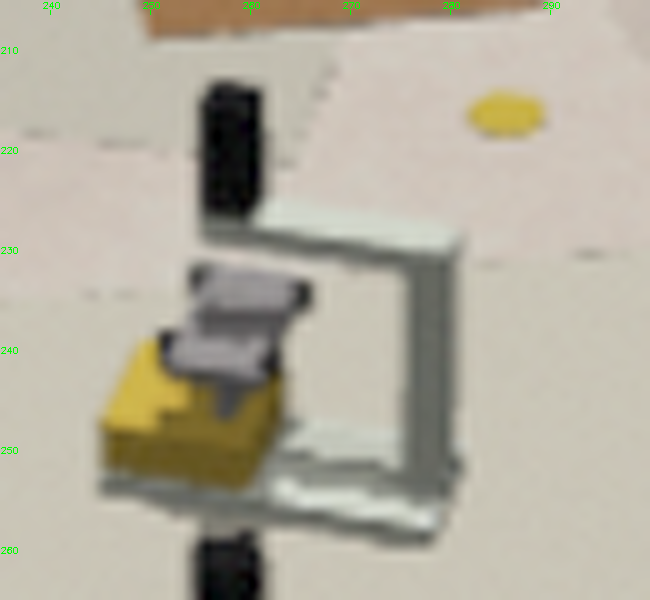

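```bash
cat > h3.py <<'E'
from rail import *
for k,a,b in(('yellow',(245,254.6),(278.5,259.7)),('blue',(174.3,280),(209.7,275.3)),('magenta',(245.2,307.3),(284,303.3))):
    A,B=s.onz(*a,0),s.onz(*b,0); d=A-B; print(k,np.hypot(*d[:2]).round(1),np.degrees(np.arctan2(d[1],d[0])).round(1))
for k,a,b in(('yellow',(255,229.3),(280,233.6)),('blue',(181,250.5),(206.5,246.8)),('magenta',(255,275.5),(283,272.5))):
    A,B=s.onz(*a,80),s.onz(*b,80); d=A-B; print(k,'arm',np.hypot(*d[:2]).round(1),np.degrees(np.arctan2(d[1],d[0])).round(1))
print('pad',[t.onz(*p,0).round(0) for p in((283.5,189),(320,180),(329,215),(296,225))])
for n,p,z in(('dyeblue',(137,166),60),('cup',(137,130),60),('red',(222,112),60),('bowl',(380,134),40),('jar',(383,169),40),('dyeyel',(369,219),60),('orange',(143,270),50)): print(n,t.onz(*p,z).round(0))
E
python3 h3.py
```

```text
yellow 93.3 -9.9
blue 90.5 15.5
magenta 92.5 12.3
yellow arm 68.3 -13.1
blue arm 63.9 17.4
magenta arm 65.4 13.1
pad [array([472., -62.,   0.]), array([ 500., -186.,    0.]), array([ 381., -211.,    0.]), array([ 350., -100.,    0.])]
dyeblue [555. 416.  60.]
cup [675. 416.  60.]
red [727. 136.  60.]
bowl [ 643. -386.   40.]
jar [ 526. -390.   40.]
dyeyel [ 362. -330.   60.]
orange [220. 399.  50.]
```

```bash
cat > rb.py <<'E'
from h import *; from bench import robot
YAW=np.radians(-8.55); O=np.array([598.3,-48.0])
cx=np.array([np.cos(YAW),np.sin(YAW)]); cy=np.array([-np.sin(YAW),np.cos(YAW)])
def R(x,y,z): p=O+x*cx+y*cy; return [p[0],p[1],z]
def inv(p): d=np.asarray(p)[:2]-O; return np.array([d@cx,d@cy])
def ori(yaw=YAW): return [np.pi,0,yaw]
def st(): print('t',round(robot.current_t(),1),'tcp',np.round(robot.current_tcp_pos(),1),'yaw',np.round(robot.current_eef_rot(),3),'w',round(robot.current_gripper_width()*93,1),'F',np.round(robot.current_contact_force(),1))
E
python3 - <<'E'
from rb import *
t=Cam(robot.get_image("top")); s=Cam(robot.get_image("side"))
print('knob top',t.onz(279.8,138.7,138), inv(t.onz(279.8,138.7,138)), tri(t,(279.8,138.7),s,(201.6,174.5)))
print('ear via px', t.px(R(-13,10.5,155)),s.px(R(-13,10.5,128)))
a=np.r_[300,-300]; print(robot.inverse_kinematics(R(20,4,200),ori()),robot.inverse_kinematics(R(20,4,200),ori(YAW-1.7)))
robot.move_gripper(0.3); robot.move_ptp(R(20,4,215),ori()); st()
for n in("side","top"):
    d=robot.get_image(n); cv2.imwrite(f"pics/{n}1.png",d["img"]); crop(d["img"],*((180,120,280,195) if n=="side" else (240,100,340,175)),8,f"pics/{n}1c.png")
E
```

```text
knob top [616.4159901  -48.63664562 138.        ] [18.00930968  2.06377808] (array([619.36037358, -49.45772443, 120.7384793 ]), [np.float64(0.642890746729573), np.float64(0.6428907467297114)])
ear via px [276.07105117 147.1469474 ] [210.91994418 174.72380948]
[-2.55393480e-01  3.96768784e-01  1.38419420e+00 -4.44089210e-16
  1.36062967e+00  1.46462850e+00] None
t 4.3 tcp [618.6 -48.  215. ] yaw [ 3.141  0.    -0.15 ] w 27.9 F [0.5 0.1 0.8]
```

View pics/side1c.png

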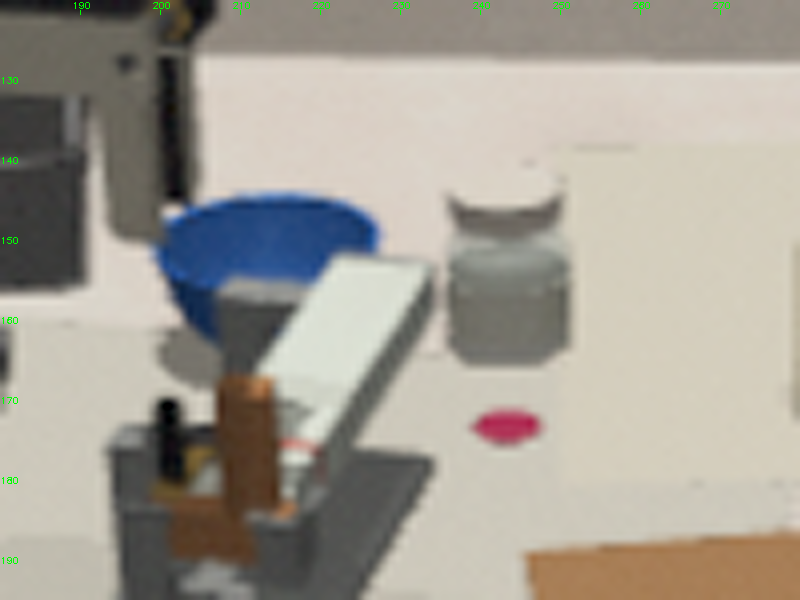

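View pics/top1c.png

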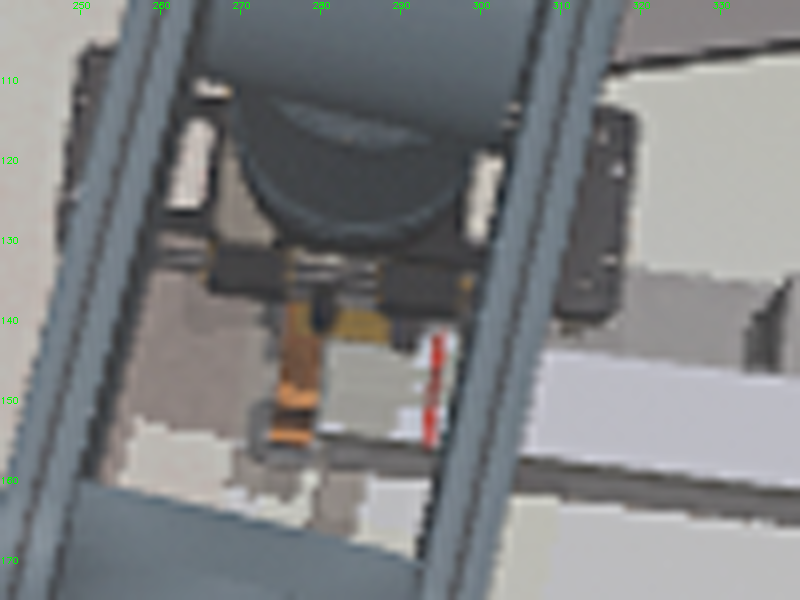

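```bash
cat > tab.py <<'E'
from rb import *
def K(a,z): return R(20+34*np.sin(a),-30+34*np.cos(a),z)
def swing(a0,a1,z,n=5):
    for a in np.linspace(a0,a1,n+1)[1:]:
        robot.move_linear(K(a,z),ori(YAW-a*0.75),speed=60)
E
python3 - <<'E'
from tab import *
c=Cam(robot.get_image("side")); p=np.array(robot.current_tcp_pos()); print(c.px(p+np.array([*(cy*22),0])),c.px(p))
print(robot.move_linear(R(20,4,117),speed=100,f_stop=8)); st()
robot.move_gripper(0.0); st()
E
```

```text
[196.70356377 149.59354564] [199.18957051 146.52984076]
False
t 5.6 tcp [619.3 -47.2 117.8] yaw [ 3.141e+00 -2.000e-03 -1.490e-01] w 28.1 F [-0.2  0.1 -0.8]
t 6.0 tcp [618.9 -47.8 117.5] yaw [ 3.141e+00 -1.000e-03 -1.490e-01] w 11.4 F [-0.3 -2.4  2.2]
```

Run:
```python
from tab import *
swing(0,1.5,117.5,6); st()
robot.move_gripper(0.3); st()
p=robot.current_tcp_pos(); robot.move_linear([p[0],p[1],215],speed=200); 
robot.move_ptp(R(-13,10.5,230),ori()); robot.move_gripper(0.45); st()
crop(robot.get_image("side")["img"],180,130,280,205,8,"pics/side2c.png")
```

```text
t 8.0 tcp [648.6 -83.6 117.8] yaw [-3.139e+00 -1.000e-03 -1.268e+00] w 11.1 F [ 4.6  0.2 -0.4]
t 8.5 tcp [647.2 -83.3 117.4] yaw [ 3.141  0.    -1.274] w 27.6 F [ 0.3 -0.8  0.2]
t 10.7 tcp [587.  -35.7 230. ] yaw [ 3.142  0.    -0.149] w 42.0 F [-0.3 -0.3 -0.5]
```

View pics/side2c.png

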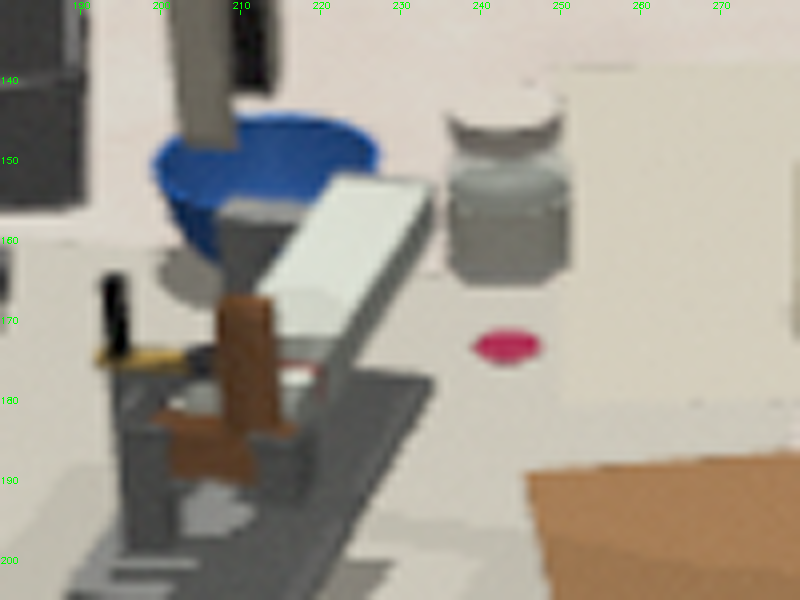

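Run:
```python
from tab import *
print(robot.move_linear(R(-13,10.5,116),speed=120,f_stop=8)); st()
robot.move_gripper(0.0); st()
```

```text
False
t 11.8 tcp [587.7 -35.8 116.8] yaw [ 3.141e+00 -2.000e-03 -1.490e-01] w 41.7 F [ 0.4  0.3 -0.2]
t 12.4 tcp [587.1 -35.7 116.2] yaw [ 3.142 -0.    -0.149] w 15.6 F [-0.   0.1  1.7]
```

Run:
```python
from tab import *
print(robot.move_linear(R(-13,10.5,150),speed=60,f_stop=15)); st()
robot.move_linear(R(-13,10.5,200),speed=150)
P=np.array([426,-140])-13*cx
robot.move_ptp([*P,120],ori()); 
robot.move_linear([*P,45],speed=120); st()
print(robot.move_linear([*P,34],speed=15,f_stop=4)); st()
robot.move_gripper(0.4); st()
robot.move_linear([*P,200],speed=200)
# move to hover near yellow 
robot.move_ptp([300,-350,330],ori())
for n in("side","top"):
    d=robot.get_image(n); cv2.imwrite(f"pics/{n}3.png",d["img"])
```

```text
False
t 13.1 tcp [586.9 -35.6 150. ] yaw [ 3.142  0.    -0.149] w 15.7 F [-0.4  0.4 -1.4]
t 15.2 tcp [ 414.  -138.2   45.4] yaw [ 3.141e+00 -1.000e-03 -1.490e-01] w 16.1 F [ 0.3  0.2 -0.8]
True
t 15.8 tcp [ 413.1 -138.1   36.2] yaw [ 3.142 -0.    -0.149] w 15.6 F [ 0.5 -0.   5. ]
t 16.4 tcp [ 412.5 -137.7   35.7] yaw [-3.141e+00  1.000e-03 -1.490e-01] w 37.1 F [-0.3 -0.2 -0.1]
```

View pics/side3.png

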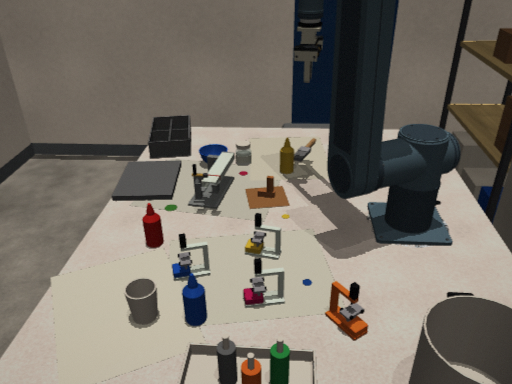

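View pics/top3.png

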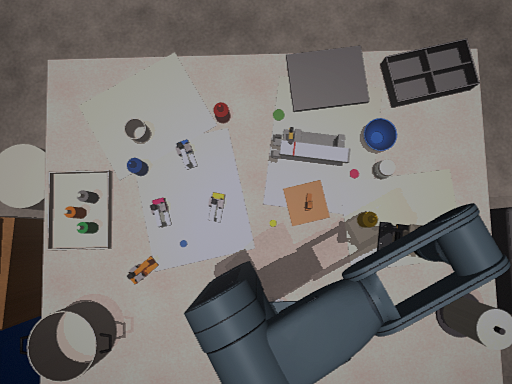

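```bash
cat > pick.py <<'E'
from rb import *
def ear(xy,yaw,f=0.45):
    robot.move_gripper(f)
    robot.move_ptp([*xy,200],ori(yaw)); robot.move_linear([*xy,130],speed=200)
    print('touch',robot.move_linear([*xy,89.5],speed=80,f_stop=6)); st()
    robot.move_gripper(0.0); st()
def toStage():
    p=robot.current_tcp_pos(); z0=p[2]
    print('lift',robot.move_linear([p[0],p[1],z0+25],speed=60)); st()
    robot.move_linear([p[0],p[1],z0+60],speed=150)
    robot.move_ptp(R(0,75,z0+60),ori()); robot.move_linear(R(0,75,z0+39),speed=100); st()
    return z0
E
python3 - <<'E'
from pick import *
robot.move_ptp([330,-100,330],ori())
ear([431,164],np.radians(-8)); print('z0',toStage())
for n in("side","top"):
    d=robot.get_image(n); cv2.imwrite(f"pics/{n}4.png",d["img"]); crop(d["img"],*((150,130,250,225) if n=="side" else (220,110,320,185)),7,f"pics/{n}4c.png")
E
```

```text
touch False
t 22.2 tcp [431.5 164.1  90. ] yaw [-3.141e+00 -1.000e-03 -1.400e-01] w 41.7 F [ 0.1 -0.6 -0.1]
t 22.8 tcp [431.1 164.   89.7] yaw [-3.142 -0.    -0.14 ] w 13.8 F [-0.2  0.4  0.9]
lift False
t 23.3 tcp [431.3 164.  115. ] yaw [-3.141e+00 -1.000e-03 -1.400e-01] w 14.1 F [ 0.9  0.1 -1.9]
t 25.0 tcp [608.3  27.4 128.5] yaw [-3.141e+00  2.000e-03 -1.480e-01] w 13.9 F [ 0.8 -0.2 -0.9]
z0 89.70310715558517
```

View pics/side4c.png

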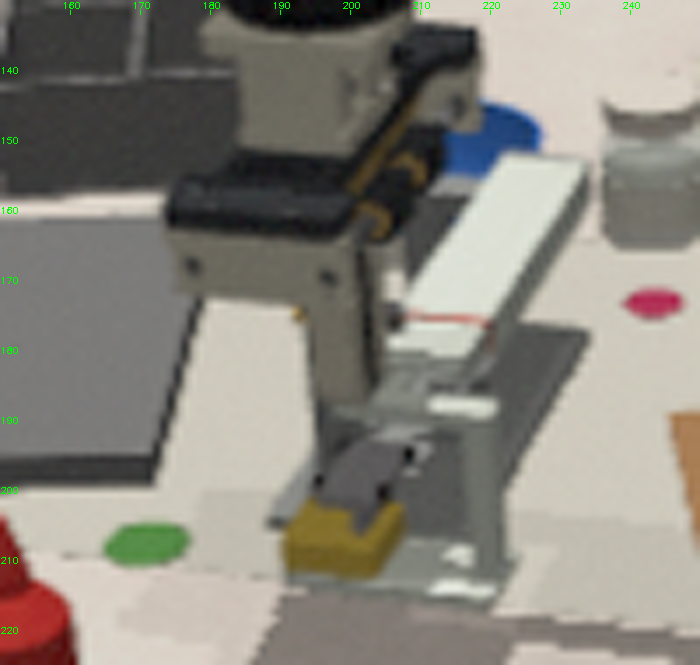

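View pics/top4.png

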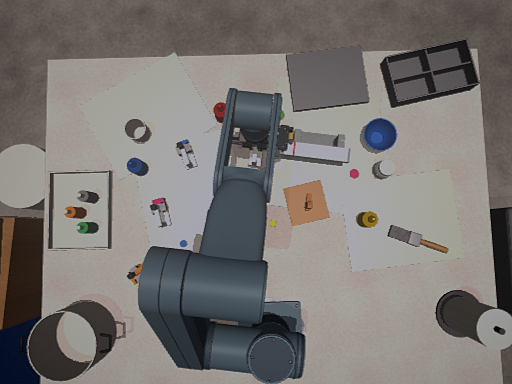

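Run:
```python
from pick import *
s=Cam(robot.get_image("side"))
for x in(-60,34):print(x,s.px(R(x,75+20,38.5)),s.px(R(x,75+20,42.5)))
print(s.px(R(0,75,38.5+52)))
crop(s.img,180,175,230,220,16,"pics/s5.png")
```

```text
-60 [219.2029185  216.20186974] [219.1290166  215.06336645]
34 [189.18831029 212.64404259] [189.07032963 211.5177918 ]
[200.82028957 195.54158471]
```

View pics/s5.png

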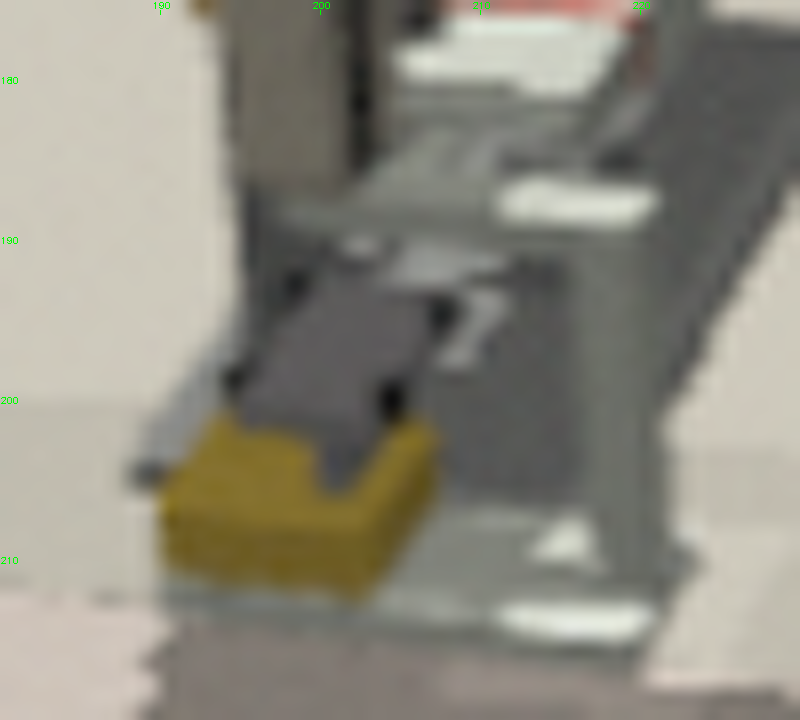

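Run:
```python
from pick import *
z=89.7+38.5
robot.move_linear(R(2,60,z),speed=80)
for y in(10,-60,-120,-170,-194):
    r=robot.move_linear(R(2,y,z),speed=90,f_stop=8); print(y,r); st()
    if r: break
```

```text
10 False
t 26.2 tcp [601.7 -38.6 128.2] yaw [-3.141  0.    -0.15 ] w 13.9 F [-0.1  0.2 -0.5]
-60 False
t 27.1 tcp [ 591.3 -107.4  128.2] yaw [-3.141  0.    -0.149] w 13.7 F [-0.   0.4 -0.5]
-120 False
t 27.9 tcp [ 582.3 -166.9  128.1] yaw [-3.141  0.    -0.15 ] w 13.9 F [ 0.7 -0.6 -1.6]
-170 False
t 28.6 tcp [ 574.8 -216.6  128.1] yaw [-3.141  0.    -0.15 ] w 14.3 F [ 0.2  1.  -2.2]
-194 True
t 29.0 tcp [ 571.  -238.3  127.5] yaw [-3.136e+00  2.000e-03 -1.490e-01] w 13.8 F [1.  3.6 0.2]
```

Run:
```python
from pick import *
print(inv(robot.current_tcp_pos()))
robot.move_linear(R(2,-190,128),speed=30)
print(robot.move_linear(R(2,-190,119),speed=15,f_stop=3)); st()
robot.move_gripper(0.28); st()
robot.move_linear(R(2,-190,185),speed=150)
robot.move_ptp([560,100,330],ori())
for n in("side","top"):
    d=robot.get_image(n); cv2.imwrite(f"pics/{n}6.png",d["img"]); crop(d["img"],*((180,130,280,205) if n=="side" else (260,110,360,185)),7,f"pics/{n}6c.png")
crop(cv2.imread("pics/side6.png"),165,205,295,310,6,"pics/s6h.png")
st()
```

```text
[   1.24663175 -192.2239083 ]
True
t 29.6 tcp [ 572.1 -236.2  123.8] yaw [-3.138e+00  3.000e-03 -1.480e-01] w 14.1 F [ 1.1 -0.2  4.6]
t 30.1 tcp [ 571.3 -235.7  122.5] yaw [-3.137  0.006 -0.148] w 26.1 F [ 0.3 -0.4 -0.8]
t 32.1 tcp [560.2  98.7 329. ] yaw [ 3.141e+00  2.000e-03 -1.510e-01] w 25.8 F [ 0.   0.1 -0.4]
```

View pics/side6c.png

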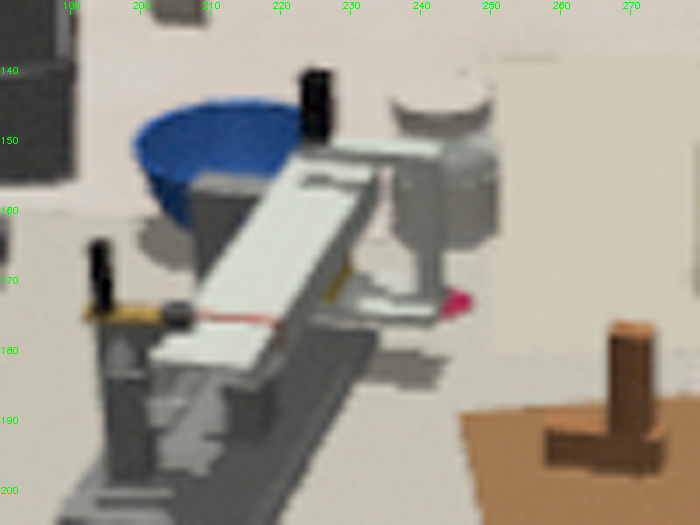

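View pics/s6h.png

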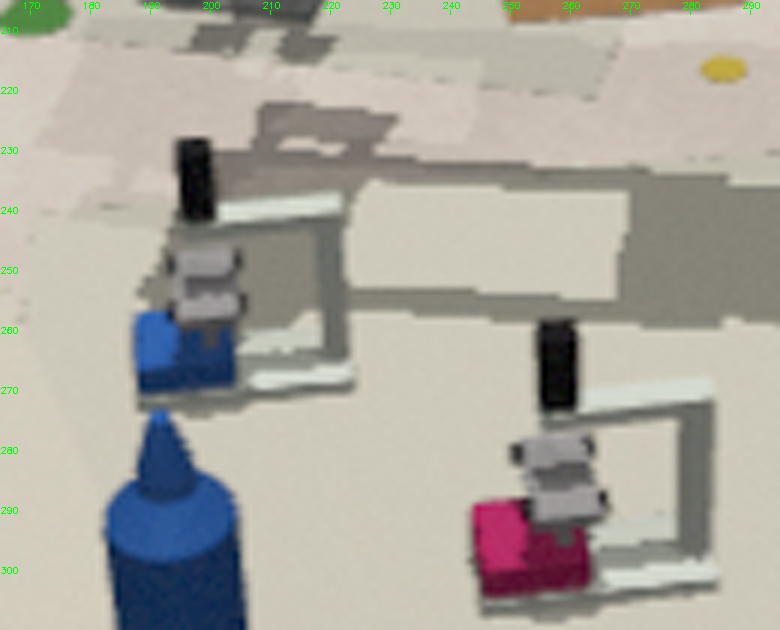

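View pics/top6.png

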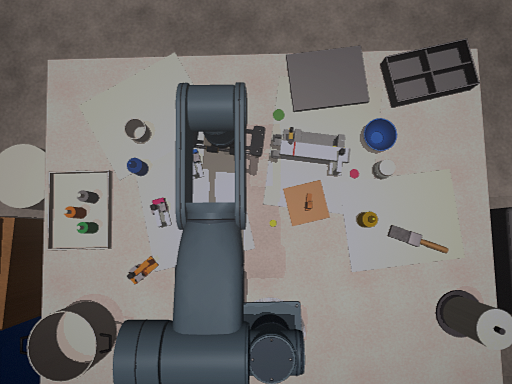

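```bash
cat >> pick.py <<'E'
def toStage(hi=145,x=2):
    p=robot.current_tcp_pos(); z0=p[2]
    robot.move_linear([p[0],p[1],z0+25],speed=60); st()
    robot.move_linear([p[0],p[1],z0+hi],speed=200)
    robot.move_ptp(R(x,80,z0+hi),ori()); robot.move_linear(R(x,75,z0+39),speed=150); st()
    return z0
def insert(z0,x,ytarget,extra=True):
    z=z0+38.5
    robot.move_linear(R(x,60,z),speed=80)
    for y in(10,-40,ytarget):
        r=robot.move_linear(R(x,y,z),speed=90,f_stop=8); print(y,r); st()
        if r: return False
    print('down',robot.move_linear(R(x,ytarget,z0+30),speed=15,f_stop=3)); st()
    return True
def pics(k):
    for n in("side","top"): cv2.imwrite(f"pics/{n}{k}.png",robot.get_image(n)["img"])
E
python3 - <<'E'
from pick import *
s=Cam(robot.get_image("side")); print('blue',s.onz(197.3,235,106))
robot.move_ptp([420,200,330],ori(0.1))
pics(7)
ear([417.3,353],np.radians(14)); z0=toStage(); print(z0)
pics(8); s=Cam(robot.get_image("side"))
for x in(-60,34):print(x,s.px(R(x,75+20,38.5)))
crop(s.img,180,175,230,220,16,"pics/s8.png")
E
```

```text
blue [576.51946898 246.26343621 106.        ]
touch False
t 35.5 tcp [417.6 353.2  89.8] yaw [-3.141e+00 -1.000e-03  2.440e-01] w 41.7 F [-1.  -0.9  0.2]
t 36.0 tcp [417.4 353.   89.7] yaw [-3.142 -0.     0.244] w 13.7 F [-0.3 -1.   1.2]
t 36.6 tcp [417.5 353.1 115. ] yaw [-3.141e+00 -1.000e-03  2.440e-01] w 13.8 F [-0.5  0.3 -2.1]
t 39.6 tcp [612.2  26.2 129.8] yaw [-3.142e+00 -2.000e-03 -1.490e-01] w 13.9 F [ 0.3  0.2 -1.9]
89.70878085053131
-60 [219.2029185  216.20186974]
34 [189.18831029 212.64404259]
```

View pics/s8.png

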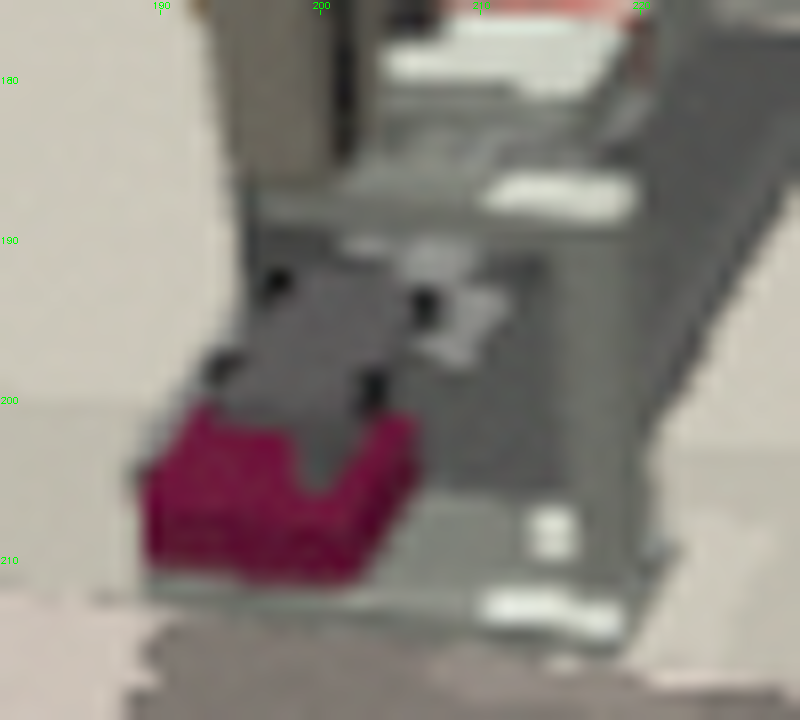

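View pics/side8.png

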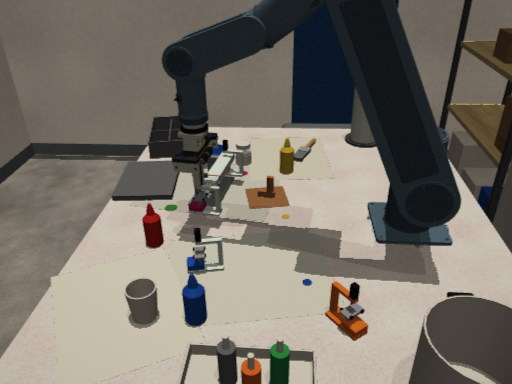

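Run:
```python
from pick import *
if insert(89.7,1.5,-139):
    robot.move_gripper(0.28); st()
    p=robot.current_tcp_pos(); robot.move_linear([p[0],p[1],185],speed=150)
    robot.move_ptp([400,-100,330],ori())
    pics(9)
```

```text
10 False
t 40.8 tcp [601.2 -38.5 128.2] yaw [-3.141  0.    -0.15 ] w 13.9 F [-0.8 -0.  -2.6]
-40 False
t 41.5 tcp [593.8 -88.  128.2] yaw [-3.141  0.    -0.15 ] w 13.7 F [ 0.3 -0.9 -1.6]
-139 False
t 42.8 tcp [ 579.2 -185.1  128.2] yaw [-3.141  0.    -0.149] w 13.5 F [-0.1 -0.2 -1.6]
down True
t 43.2 tcp [ 579.4 -185.4  123.7] yaw [ 3.141e+00 -1.000e-03 -1.490e-01] w 13.9 F [-0.7  0.4  5.1]
t 43.6 tcp [ 578.4 -185.   122.3] yaw [-3.141e+00  2.000e-03 -1.490e-01] w 26.1 F [0.2 0.5 0.3]
```

View pics/side9.png

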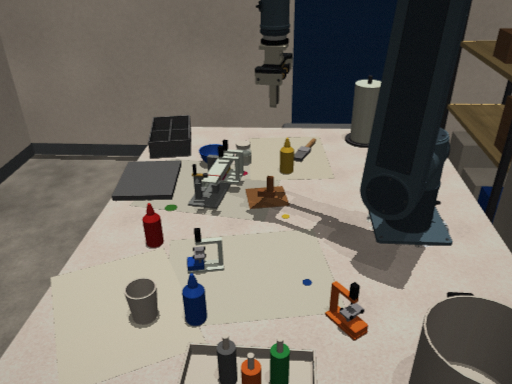

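View pics/top9.png

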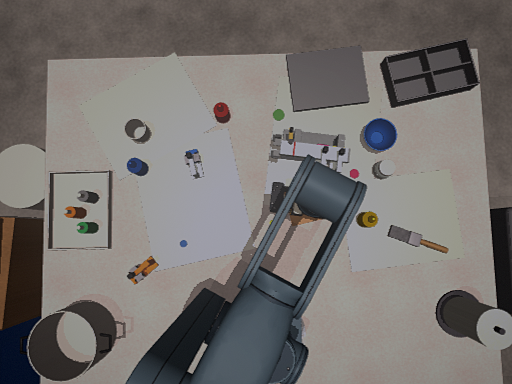

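Run:
```python
from h import *
a=cv2.imread("pics/top9.png");b=cv2.imread("pics/side9.png")
crop(a,175,140,215,185,13,"pics/t9c.png"); crop(b,180,220,230,275,10,"pics/s9c.png")
from bench import robot
from hang import blobs
for n in("top","side"):
    c=Cam(robot.get_image(n)); V=c.img.max(2); m=np.zeros(V.shape,bool)
    if n=="top": m[140:165,180:210]=V[140:165,180:210]<75
    else: m[222:245,185:210]=V[222:245,185:210]<75
    print(n,blobs(m,8))
    if n=="top": T=c
    else: S=c
```

```text
top [(array([188.74, 155.24]), array([185, 152,   8,   7,  34], dtype=int32)), (array([197.  , 161.44]), array([194, 161,   7,   2,   9], dtype=int32))]
side [(array([197.12, 234.86]), array([194, 228,   7,  15,  85], dtype=int32))]
```

View pics/t9c.png

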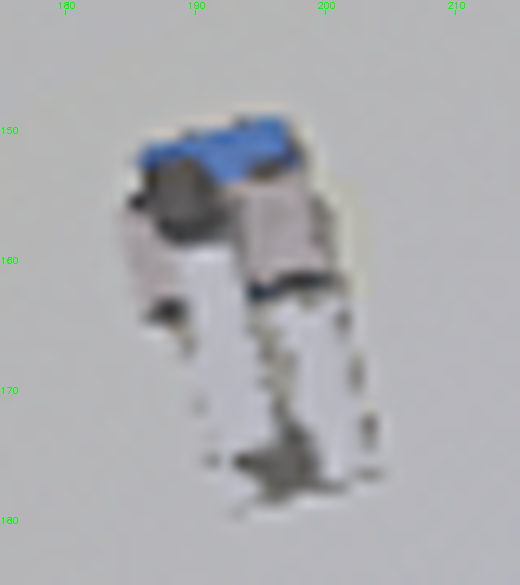

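View pics/s9c.png

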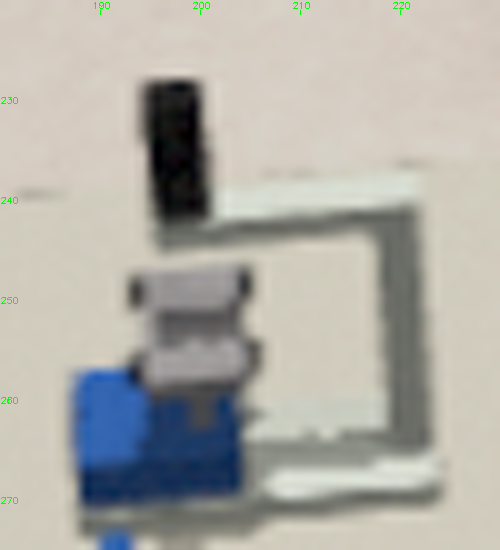

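Run:
```python
from pick import *
t=Cam(robot.get_image("top")); s=Cam(robot.get_image("side"))
x,r=tri(t,(188.7,155.2),s,(197.2,235)); print(x,r,t.onz(188.7,155.2,106),s.onz(197.2,235,106))
for a,b,z in(((188,273.5),(223.7,270.2),0),((196,244.8),(221,241.3),80)):
    d=s.onz(*a,z)-s.onz(*b,z); print(np.hypot(*d[:2]),np.degrees(np.arctan2(d[1],d[0])))
xy=x[:2]+[-1,1]; print(xy)
robot.move_ptp([480,100,330],ori(0.1))
ear(xy,np.radians(15)); z0=toStage(); print(z0)
pics(10); s=Cam(robot.get_image("side"))
for x in(-60,34):print(x,s.px(R(x,75+20,38.5)))
crop(s.img,180,175,230,220,16,"pics/s10.png")
```

```text
[578.66552309 240.12462276 101.58426018] [np.float64(0.35165833922961376), np.float64(0.35165833922969036)] [578.24295262 239.44561861 106.        ] [576.77169733 246.27923664 106.        ]
92.78095433683255 12.015654382472043
64.0353577416215 17.078193365101235
[577.66552309 241.12462276]
touch False
t 48.9 tcp [577.8 241.2  89.5] yaw [-3.142 -0.     0.262] w 41.9 F [ 0.3 -0.2 -0.3]
t 49.5 tcp [577.8 241.2  89.8] yaw [ 3.142 -0.     0.262] w 13.7 F [-0.3  0.6  0.7]
t 50.0 tcp [577.9 241.2 115.1] yaw [ 3.142e+00 -1.000e-03  2.620e-01] w 13.8 F [ 0.3  0.2 -1.4]
t 52.5 tcp [612.2  26.4 129.8] yaw [-3.142e+00 -2.000e-03 -1.480e-01] w 13.9 F [-0.4 -0.6 -1.5]
89.77383118545444
-60 [219.2029185  216.20186974]
34 [189.18831029 212.64404259]
```

View pics/s10.png

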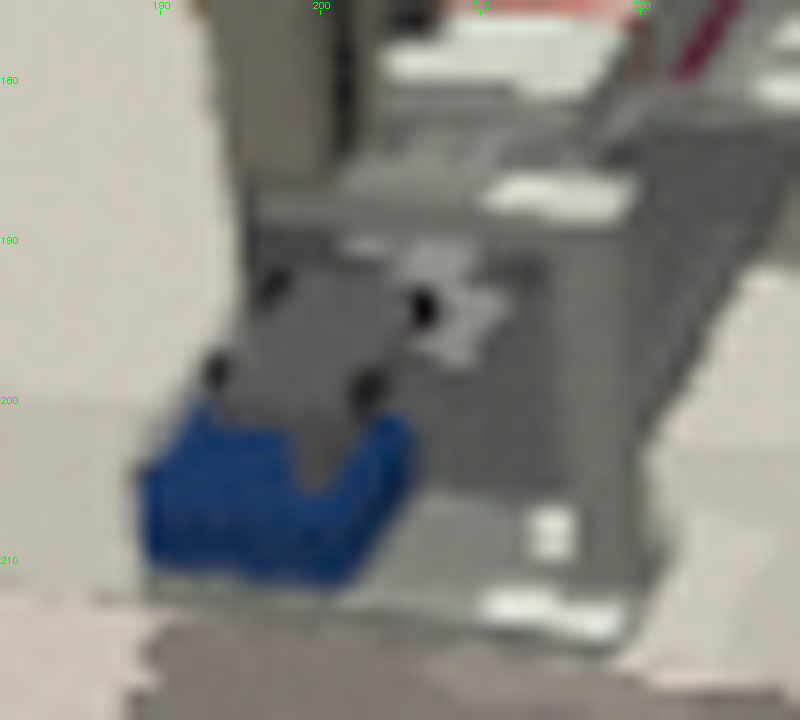

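Run:
```python
from pick import *
if insert(89.7,1.2,-88):
    robot.move_gripper(0.28); st()
    p=robot.current_tcp_pos(); robot.move_linear([p[0],p[1],190],speed=150)
    robot.move_ptp([350,80,330],ori())
    pics(11); crop(cv2.imread("pics/side11.png"),180,130,280,205,8,"pics/s11c.png"); crop(cv2.imread("pics/top11.png"),260,110,360,215,7,"pics/t11c.png")
```

```text
10 False
t 53.7 tcp [600.9 -38.5 128.2] yaw [-3.141  0.    -0.15 ] w 14.1 F [-0.1 -0.4 -1.4]
-40 False
t 54.4 tcp [593.4 -87.9 128.2] yaw [-3.141  0.    -0.15 ] w 13.9 F [ 0.1 -0.4 -2.1]
-88 False
t 55.1 tcp [ 586.3 -135.5  128.1] yaw [-3.141  0.    -0.15 ] w 13.8 F [ 0.3  0.4 -0.8]
down True
t 55.5 tcp [ 586.7 -134.8  123.8] yaw [ 3.141e+00 -1.000e-03 -1.490e-01] w 13.7 F [0.9 0.7 5.8]
t 56.0 tcp [ 585.7 -134.8  122.5] yaw [-3.141e+00  2.000e-03 -1.490e-01] w 26.1 F [-0.5 -0.  -0.5]
```

View pics/s11c.png

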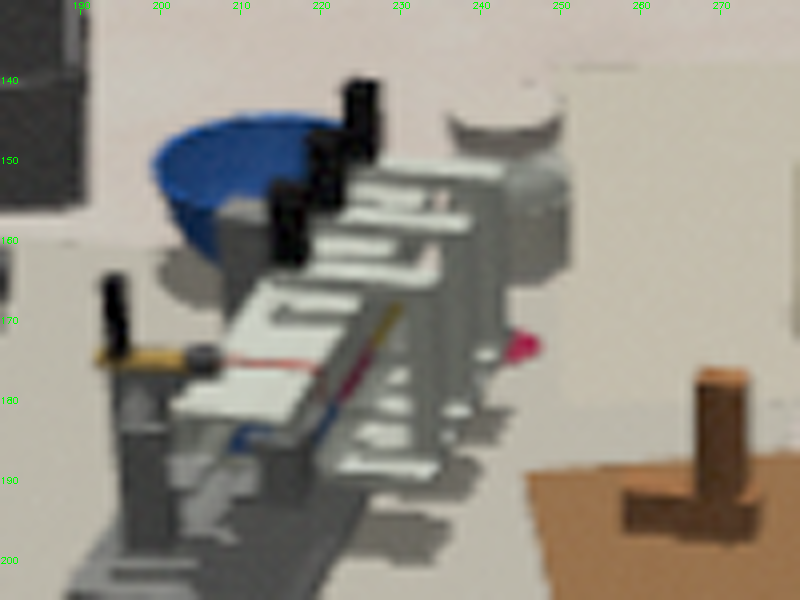

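View pics/t11c.png

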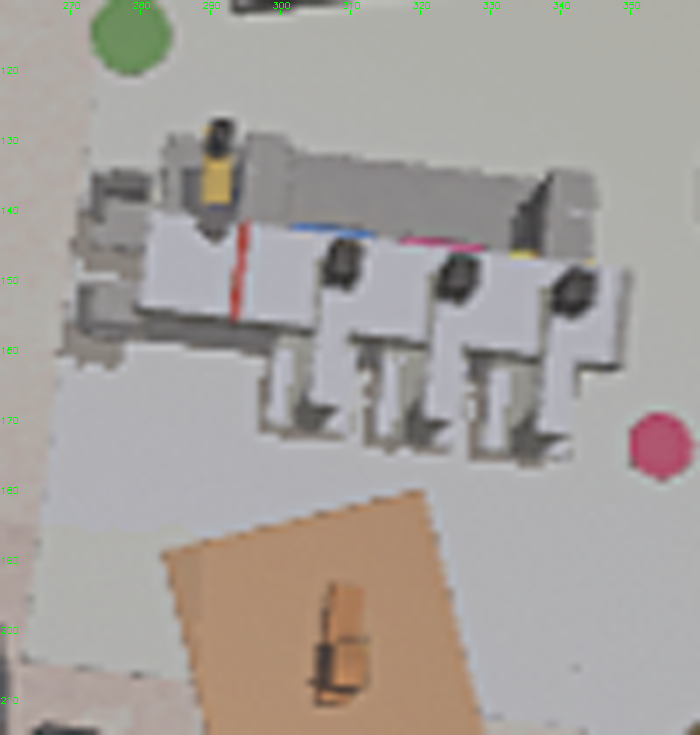

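Run:
```python
from tab import *
P=[412.6,-137.9]
robot.move_gripper(0.4); robot.move_ptp([*P,160],ori())
print(robot.move_linear([*P,36.5],speed=100,f_stop=8)); st()
robot.move_gripper(0.0); st()
robot.move_linear([*P,120],speed=100)
robot.move_ptp(R(-13,10.5,200),ori()); robot.move_linear(R(-13,10.5,150),speed=100); st()
crop(robot.get_image("side")["img"],180,120,280,205,8,"pics/s12c.png")
```

```text
False
t 60.9 tcp [ 413.  -138.1   37. ] yaw [ 3.141e+00 -1.000e-03 -1.490e-01] w 37.2 F [ 0.7  0.2 -1.1]
t 61.4 tcp [ 412.7 -138.    36.7] yaw [ 3.141 -0.    -0.149] w 15.9 F [-0.  -0.1  2.6]
t 63.9 tcp [587.  -36.2 150.3] yaw [ 3.142 -0.    -0.15 ] w 15.9 F [ 1.  -0.1 -1. ]
```

View pics/s12c.png

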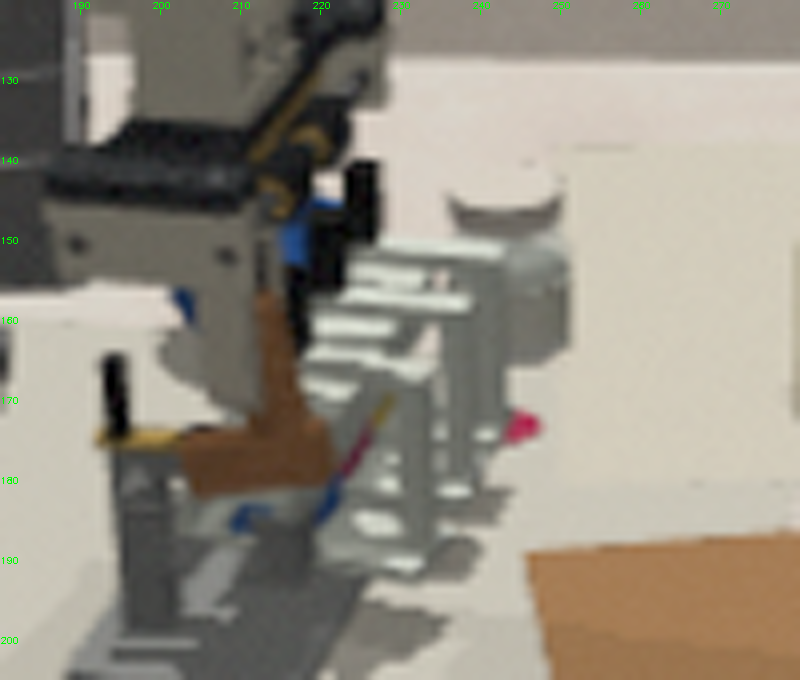

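Run:
```python
from tab import *
d=robot.get_image("side"); s=Cam(d); crop(s.img,190,150,235,190,16,"pics/s13.png"); st()
p=robot.current_tcp_pos(); z=p[2]-36.2; x0,y0=inv(p); print(x0,y0)
for x in(-28,28):
  for y in(-8,8): print(x,y,s.px(R(x0+13+x,y0+y,z)),s.px(R(x0+13+x,y0+y,z+21)))
```

```text
t 64.0 tcp [587.5 -36.  150.9] yaw [ 3.141e+00 -2.000e-03 -1.500e-01] w 16.0 F [ 0.6 -0.7 -0.7]
-12.428989902108713 10.231943584787121
-28 -8 [216.53620365 177.77043426] [216.13798794 171.65639749]
-28 8 [214.9595102 180.229449 ] [214.5449161  174.07439628]
28 -8 [199.16241778 176.05227945] [198.63325074 169.9801043 ]
28 8 [197.43116639 178.47236853] [196.88327922 172.35965668]
```

View pics/s13.png

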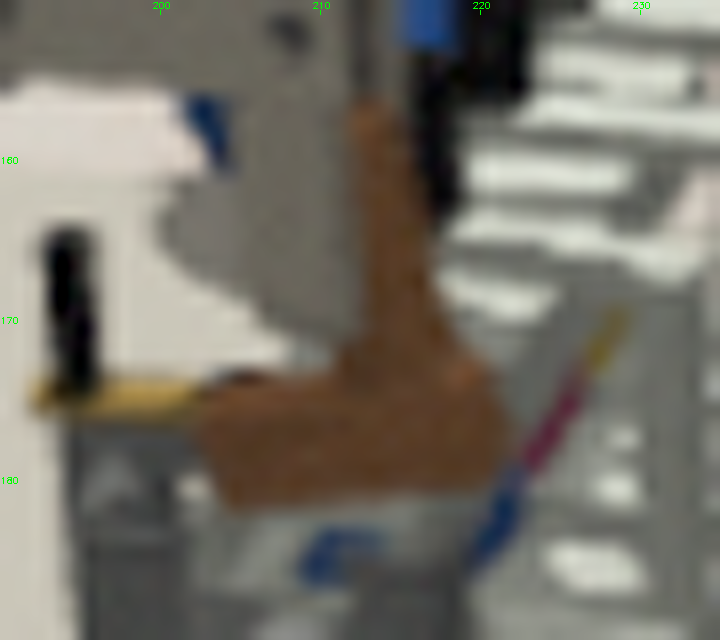

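Run:
```python
from tab import *
robot.move_linear(R(-13,10.5,245),speed=150); 
P=[412.8,-138]
robot.move_ptp([*P,245],ori()); robot.move_linear([*P,60],speed=150); st()
for i in range(4):
    r=robot.move_linear([*P,36.5],speed=15,f_stop=8); st()
    if not r: break
pics=[]
d=robot.get_image("side"); cv2.imwrite("pics/side14.png",d["img"]); crop(d["img"],180,130,300,220,6,"pics/s14.png")
```

```text
t 67.0 tcp [ 413.4 -138.3   60.6] yaw [ 3.141e+00 -1.000e-03 -1.490e-01] w 15.6 F [ 0.4  0.1 -1.5]
t 68.0 tcp [ 412.8 -138.    42.7] yaw [-3.142  0.    -0.149] w 16.1 F [-0.7  0.7  5.9]
t 68.3 tcp [ 412.8 -138.    42.6] yaw [-3.142  0.    -0.149] w 15.5 F [-1.6  0.9  8.5]
t 68.5 tcp [ 412.8 -138.    42.6] yaw [ 3.142e+00  1.000e-03 -1.490e-01] w 15.8 F [-2.2  0.9  8.6]
t 68.7 tcp [ 412.8 -138.1   42.6] yaw [ 3.141e+00  1.000e-03 -1.490e-01] w 15.7 F [-1.8  1.3  8.6]
```

View pics/s14.png

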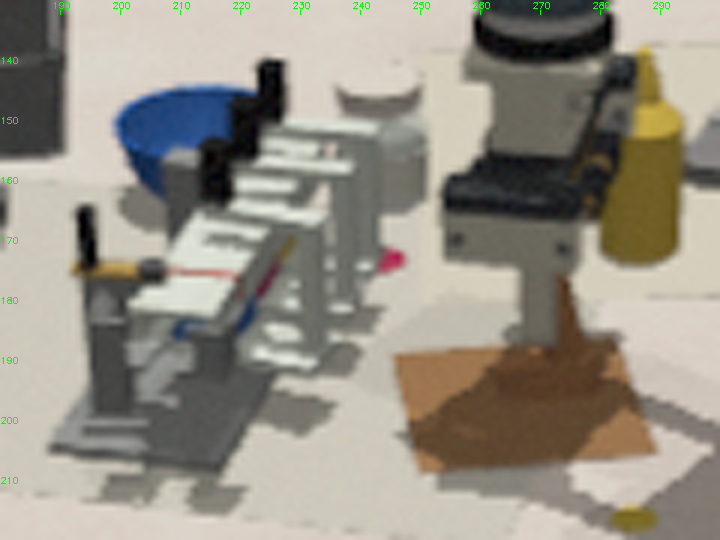

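Run:
```python
from tab import *
robot.move_gripper(0.4); robot.sleep(0.5); robot.move_linear([412.8,-138,230],speed=150)
robot.move_ptp([330,60,330],ori())
for n,b in(("side",(180,130,300,220)),("top",(260,110,360,215))):
    d=robot.get_image(n); cv2.imwrite(f"pics/{n}15.png",d["img"]); crop(d["img"],*b,6,f"pics/{n}15c.png")
```

```text
(no output)
```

View pics/side15c.png

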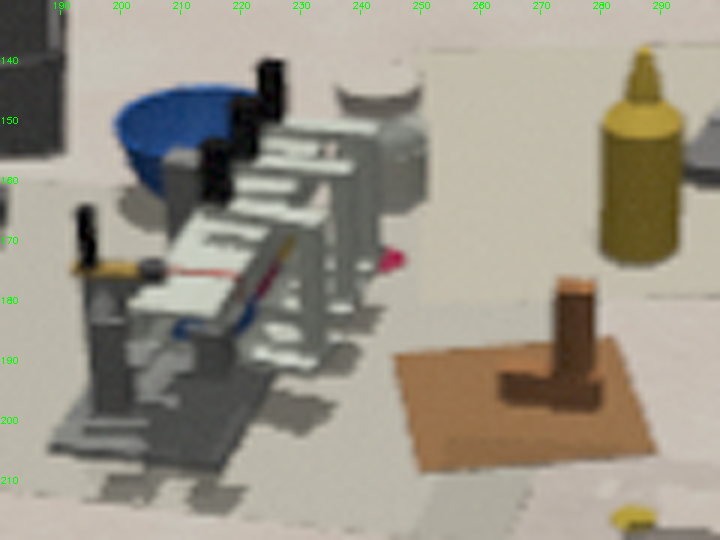

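View pics/top15c.png

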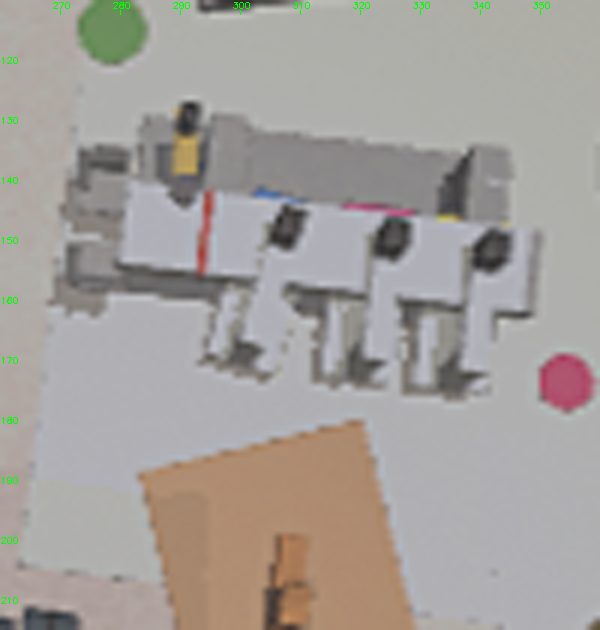

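Run:
```python
from tab import *
t=Cam(robot.get_image("top")); s=Cam(robot.get_image("side"))
e=tri(t,(307.6,147.5),s,(216,157.5)); print('blue ear',e,inv(e[0]),inv(t.onz(307.6,147.5,140)))
crop(t.img,290,190,325,220,20,"pics/t16.png"); crop(s.img,255,170,290,205,18,"pics/s16.png")
```

```text
blue ear (array([ 586.1355471 , -133.60175585,  138.64462128]), [np.float64(0.1142136534912819), np.float64(0.11421365349133943)]) [  0.69735815 -86.45893945] [  0.53933069 -86.32783731]
```

View pics/t16.png

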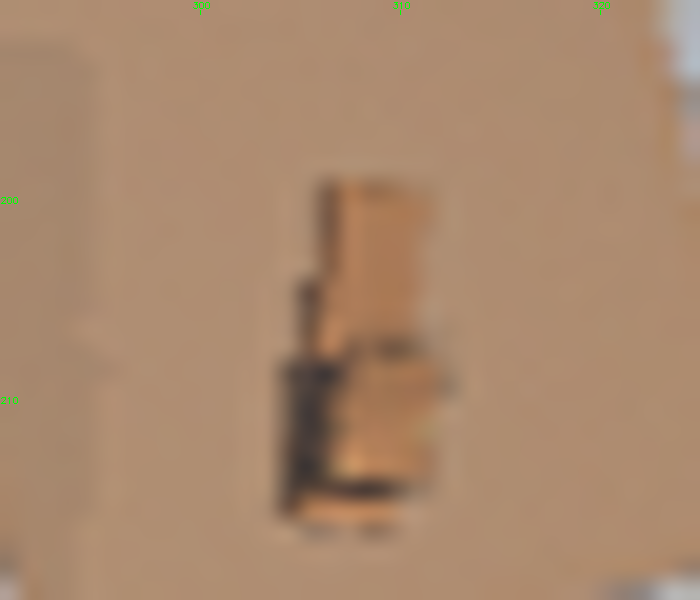

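View pics/s16.png

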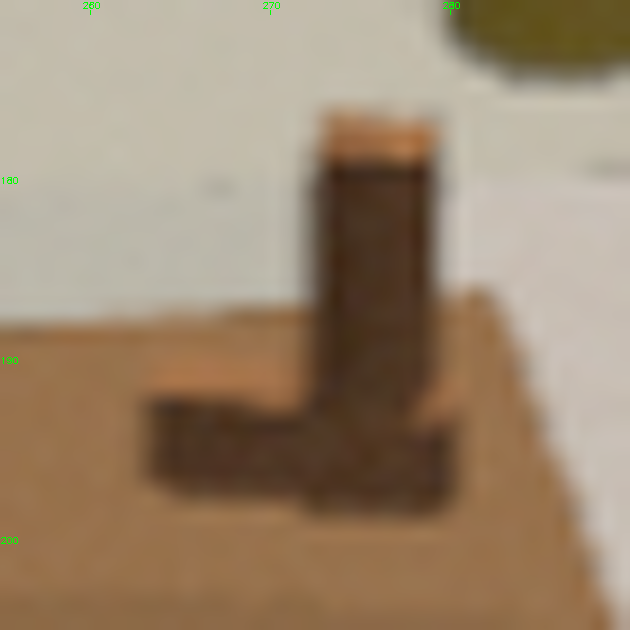

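Run:
```python
from tab import *
t=Cam(robot.get_image("top")); s=Cam(robot.get_image("side"))
print('ear',t.onz(309.3,210.8,76),s.onz(276,177.7,76),tri(t,(309.3,210.8),s,(276,177.7)))
a,b=s.onz(264.8,197.6,1),s.onz(279.7,198.9,1); d=a-b; print(np.hypot(*d[:2]),np.degrees(np.arctan2(d[1],d[0])))
# top edges: ear+body left side face foot
a,b=t.onz(306,201,22),t.onz(304.5,215.5,1); d=a-b; print(np.degrees(np.arctan2(d[1],d[0])))
# re-square blue
from pick import st
robot.move_gripper(0.3)
robot.move_ptp(R(0.8,-86.4,250),ori()); robot.move_linear(R(0.8,-86.4,185),speed=150)
print(robot.move_linear(R(0.8,-86.4,124),speed=60,f_stop=6)); st()
robot.move_gripper(0); st()
```

```text
ear [ 393.37410076 -137.92793722   76.        ] [ 393.15728887 -123.50108093   76.        ] (array([ 393.69825657, -138.78907277,   67.7810978 ]), [np.float64(0.021155032907435752), np.float64(0.021155032907249034)])
49.60331423810762 -6.475296253904037
-5.7982878289996105
False
t 75.9 tcp [ 586.6 -133.7  124.5] yaw [ 3.141e+00 -1.000e-03 -1.490e-01] w 27.8 F [-0.6 -0.8  0.3]
t 76.3 tcp [ 586.5 -133.5  124.4] yaw [ 3.142e+00 -1.000e-03 -1.490e-01] w 13.9 F [0.3 1.1 2.3]
```

Run:
```python
from tab import *
robot.move_linear(R(0.8,-86.4,127),speed=30); robot.move_linear(R(0.8,-88.5,127),speed=30); 
print(robot.move_linear(R(0.8,-88.5,119),speed=15,f_stop=3)); st()
robot.move_gripper(0.28); robot.move_linear(R(0.8,-88.5,250),speed=150)
robot.move_ptp([330,60,330],ori())
for n,b in(("side",(180,130,300,220)),("top",(260,110,360,215))):
    d=robot.get_image(n); cv2.imwrite(f"pics/{n}17.png",d["img"]); crop(d["img"],*b,6,f"pics/{n}17c.png")
t=Cam(robot.get_image("top")); s=Cam(robot.get_image("side"))
crop(cv2.imread("pics/side11.png"),255,170,290,205,18,"pics/s11d.png");crop(cv2.imread("pics/top11.png"),290,185,325,215,18,"pics/t11d.png")
print(t.px([412.6,-137.9,76]),s.px([412.6,-137.9,76]))
```

```text
True
t 77.1 tcp [ 586.2 -135.7  124.4] yaw [ 3.141e+00 -1.000e-03 -1.490e-01] w 13.5 F [-0.4  0.3  3.9]
[309.06077897 204.77492762] [270.17284058 175.45424679]
```

View pics/top17c.png

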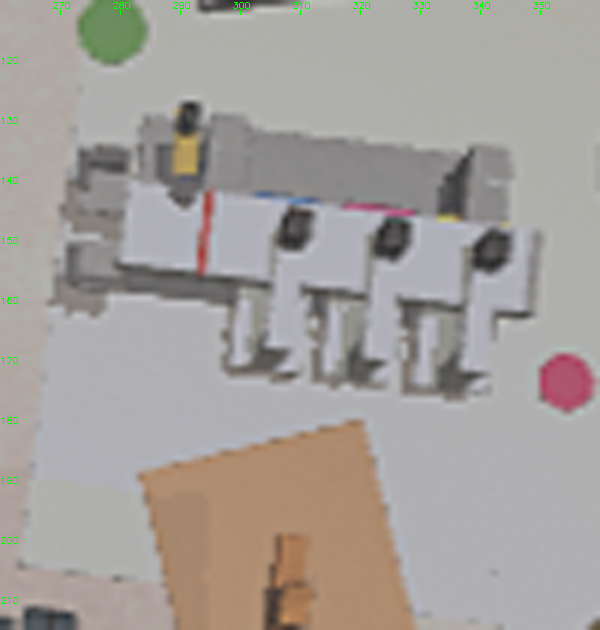

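View pics/s11d.png

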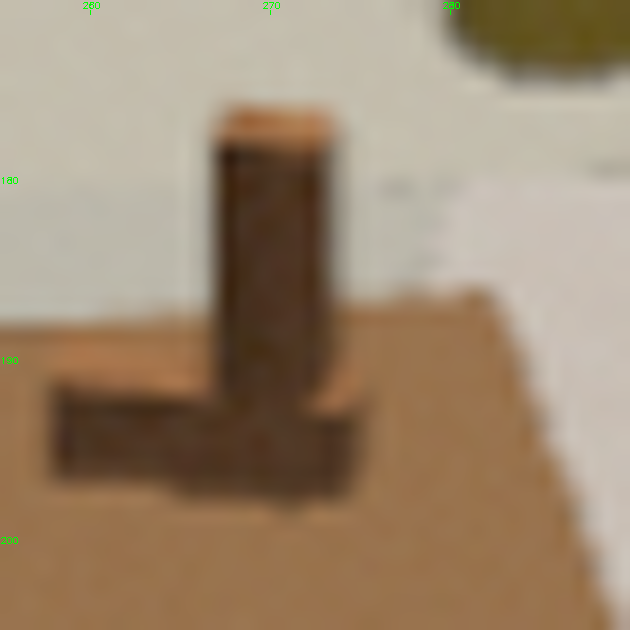

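View pics/t11d.png

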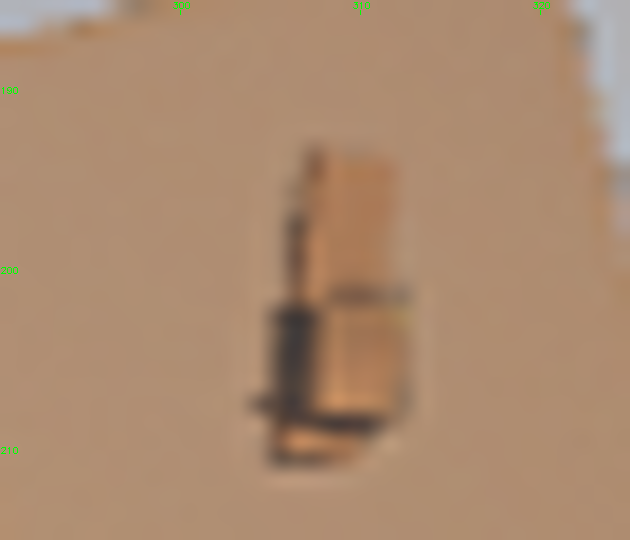

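Run:
```python
from tab import *
P=[394.4,-135.2]; o=ori(np.radians(-6.3))
robot.move_gripper(0.45); robot.move_ptp([*P,160],o)
print(robot.move_linear([*P,36.5],speed=80,f_stop=8)); st()
robot.move_gripper(0.0); st()
p=robot.current_tcp_pos()
robot.move_linear([p[0],p[1],120],speed=80); robot.move_linear([p[0],p[1],245],speed=150); st()
robot.move_ptp(R(-13,10.5,245),ori()); robot.move_linear(R(-13,10.5,150),speed=100); st()
d=robot.get_image("side");cv2.imwrite("pics/side18.png",d["img"]);crop(d["img"],190,140,240,190,14,"pics/s18.png")
```

```text
False
t 83.3 tcp [ 394.7 -135.4   36.9] yaw [ 3.141e+00 -1.000e-03 -1.100e-01] w 41.8 F [-0.8 -0.3 -1. ]
t 83.8 tcp [ 394.5 -135.2   36.6] yaw [ 3.141 -0.    -0.11 ] w 16.2 F [-0.4 -0.3  2.5]
t 86.0 tcp [ 393.9 -134.9  244. ] yaw [-3.141e+00  2.000e-03 -1.100e-01] w 16.1 F [-0.2 -1.  -1.1]
t 87.9 tcp [587.5 -35.9 150.8] yaw [ 3.141e+00 -2.000e-03 -1.490e-01] w 16.1 F [ 0.2 -0.  -1. ]
```

View pics/s18.png

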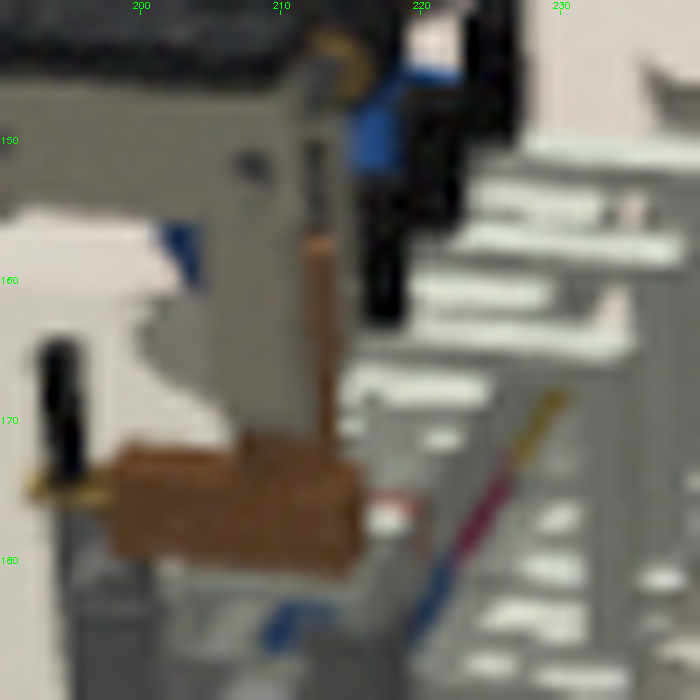

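Run:
```python
from tab import *
r=robot.move_linear(R(-12.6,10.5,116.4),speed=40,f_stop=7); print(r); st()
print(inv(robot.current_tcp_pos()))
```

```text
True
t 88.8 tcp [586.9 -35.7 116.6] yaw [ 3.142e+00  1.000e-03 -1.490e-01] w 16.3 F [-0.8 -1.1  5. ]
[-13.07226083  10.44114481]
```

Run:
```python
from tab import *
r=robot.move_linear(R(-12.8,10.5,114.5),speed=15,f_stop=12); print(r); st()
robot.move_gripper(0.35); robot.sleep(0.3); st()
robot.move_linear(R(-13,10.5,230),speed=150); robot.move_ptp([500,150,330],ori())
for n,b in(("side",(180,120,280,205)),("top",(255,110,355,185))):
    d=robot.get_image(n); cv2.imwrite(f"pics/{n}19.png",d["img"]); crop(d["img"],*b,8,f"pics/{n}19c.png")
```

```text
True
t 89.0 tcp [587.1 -35.9 116.7] yaw [ 3.141  0.004 -0.149] w 16.3 F [-1.1 -0.8  4.7]
t 89.8 tcp [586.6 -35.8 116.1] yaw [ 3.142  0.005 -0.149] w 32.7 F [ 0.4 -0.1 -0.5]
```

View pics/side19c.png

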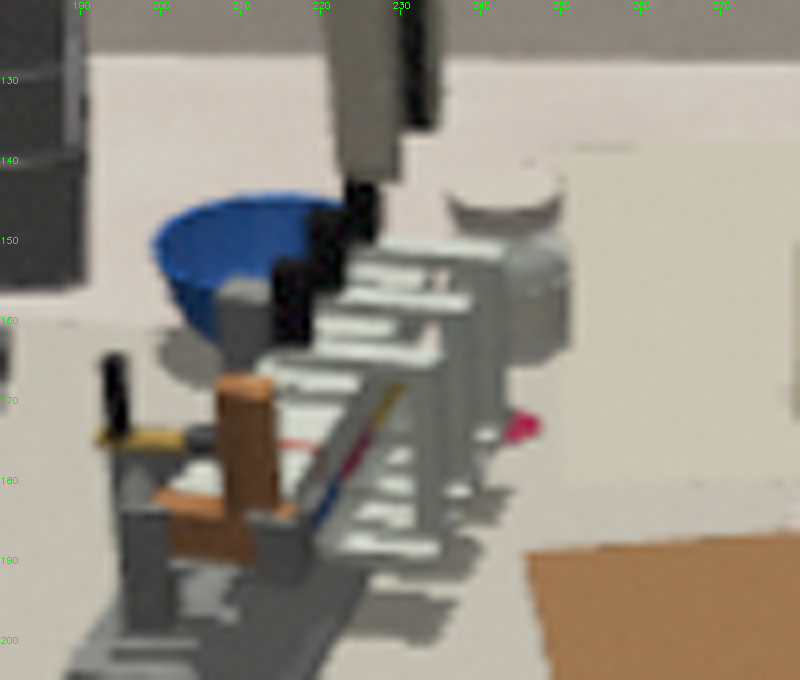

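View pics/top19c.png

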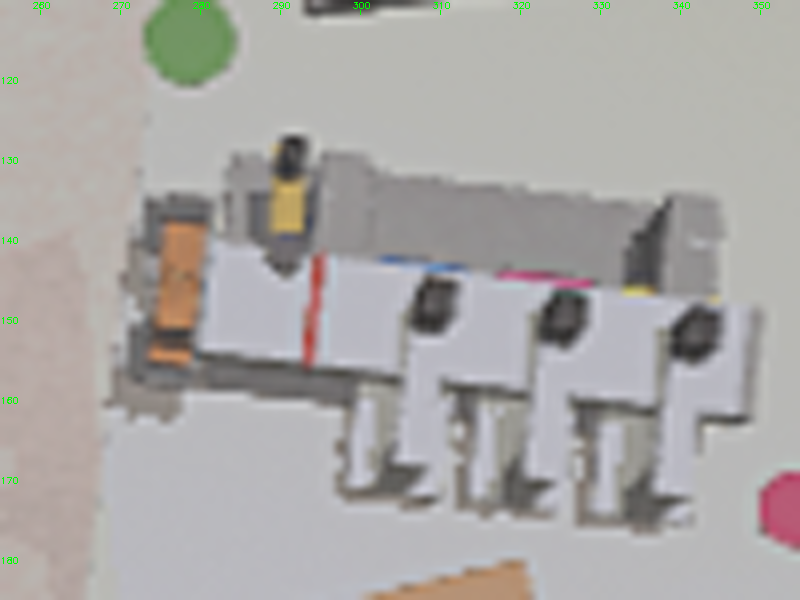

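Run:
```python
from tab import *
k=inv([647.4,-83.4]); print(k)
robot.move_gripper(0.3); y=YAW-1.5*.75
robot.move_ptp([647.4,-83.4,260],ori(y)); robot.move_linear([647.4,-83.4,170],speed=150)
print(robot.move_linear([647.4,-83.4,117.5],speed=60,f_stop=6)); st()
robot.move_gripper(0); st()
p=inv(robot.current_tcp_pos()); a=np.arctan2(p[0]-20,p[1]+30); print('a',a,np.hypot(p[0]-20,p[1]+30))
swing(a,0.0,117.5,7); st()
robot.move_gripper(0.3); st()
q=robot.current_tcp_pos(); robot.move_linear([q[0],q[1],230],speed=120); robot.move_ptp([350,150,330],ori())
for n,b in(("side",(180,120,280,205)),("top",(255,110,355,185))):
    d=robot.get_image(n); cv2.imwrite(f"pics/{n}20.png",d["img"]); crop(d["img"],*b,8,f"pics/{n}20c.png")
```

```text
[ 53.81733125 -27.70676555]
False
t 95.0 tcp [647.7 -83.5 117.9] yaw [-3.141 -0.    -1.274] w 28.0 F [ 0.3 -0.9  0.1]
t 95.4 tcp [648.5 -83.5 118. ] yaw [-3.139e+00 -1.000e-03 -1.274e+00] w 11.5 F [ 3.8  0.7 -0.3]
a 1.5022110972559497 34.946938011101544
t 97.5 tcp [619.1 -47.8 117.8] yaw [ 3.141e+00 -1.000e-03 -1.560e-01] w 11.3 F [ 2.  -3.   5.8]
t 98.1 tcp [618.4 -46.7 117.1] yaw [-3.141e+00  1.000e-03 -1.500e-01] w 28.2 F [-0.1 -0.9 -0.5]
```

View pics/side20c.png

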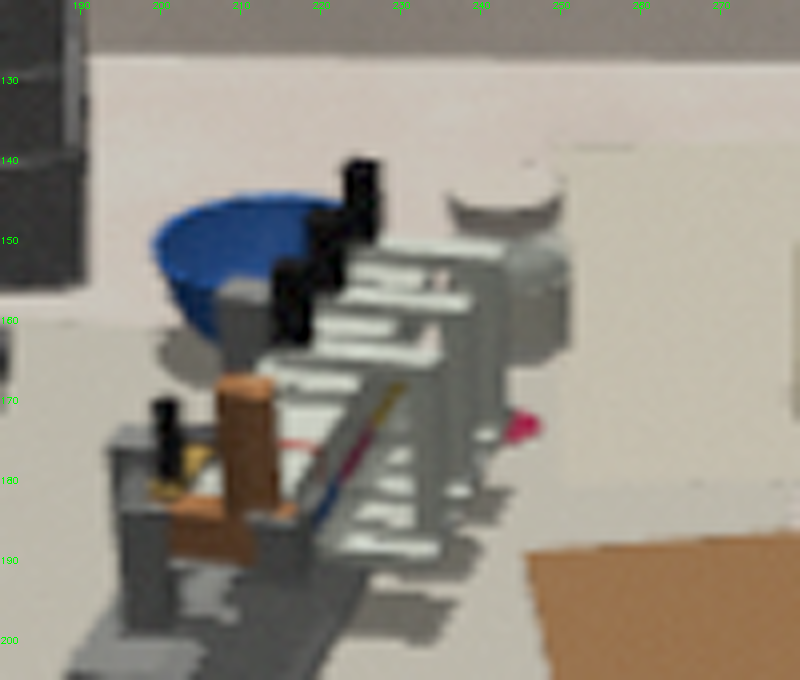

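View pics/top20c.png

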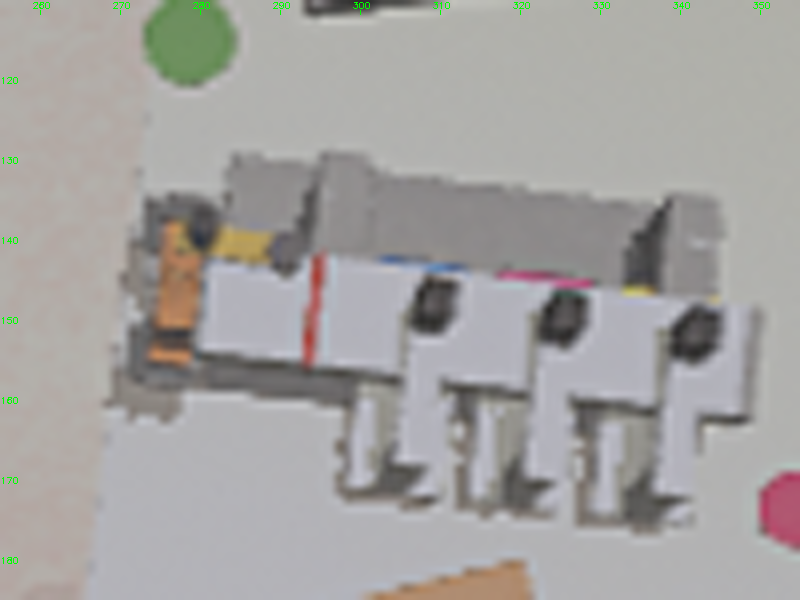

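View pics/top20.png

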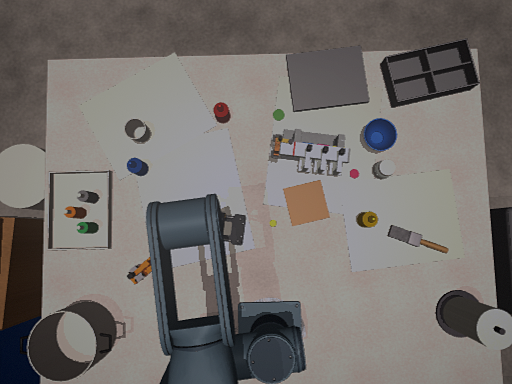

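Run:
```python
from rb import *
robot.sleep(0.3); st(); print(robot.hand_in())
```

```text
t 100.9 tcp [350.3 149.8 329.8] yaw [ 3.141e+00  1.000e-03 -1.500e-01] w 28.6 F [-0.1 -0.5 -0. ]
the job is handed in; nothing more can be done
None
```

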